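Close a slip-casting mould with its turnbuckle

TASK

Take the turnbuckle out of its wooden cradle and lay it in the two blue brackets of the plaster mould, a square head in each pocket, and let go of it. Then turn its barrel by the knobs, a part of a turn at a time, until the rods have drawn in all the way and pulled the mould fully shut; leave it lying there, tight. Do not push the mould together by hand, and leave the pots and tools around where they are.

Things in the scene. Friction and masses are not known exactly. Their poses are not given: they have to be found in the camera images.
- turnbuckle: Loose turnbuckle, 0.38 kg, lying level. Origin on its axis at mid barrel; own y along the axis to the red head, z up at the start. Barrel: square bar 24 x 24 mm, 100 mm long, flats upright and level at the start; grip it from above across the flats at y = -18 mm. At y = +12 mm four 8 mm spokes stand out in an X from a hub 34 mm across, 12 mm wide, each with a knob at its end.
- head_red (a point): Centre of the red square head, on the axis: 22 x 22 mm, 14 mm thick along the axis, at the end of a 10 mm threaded rod. It starts 80 mm from mid barrel, fully screwed out (the wrong turning direction is blocked at once). Turning the barrel clockwise, as seen from outside the red end looking along the axis at the red head, draws both heads in.
- head_plain (a point): Centre of the bare steel head, the red one's mirror image. Both heads draw in 28 mm per turn each. The mould is shut after 12 mm each (about 154 degrees, heads 68 mm from mid barrel); the threads stop at about 171 degrees. The barrel turns stiffly (about 0.1 N m) and stays where it is left.
- knob0 (a point): Centre of a black ball knob, 16 mm across, 44 mm from the axis; knobs 0 to 3 are 90 degrees apart and turn with the barrel. One within about 50 degrees of the top can be pinched from above, fingers closing along the axis (nothing stands within 40 mm of the spokes on either side), swung over the top and let go.
- knob1 (a point): As knob0.
- knob2 (a point): As knob0.
- knob3 (a point): As knob0.
- cradle: Fixed plywood cradle, base 90 x 200 mm, that holds the turnbuckle at the start with its axis level along the cradle's y, 78 mm above the table. Open on top: the turnbuckle lifts straight out (raise it 40 mm to be clear).
- clamp: Fixed steel base, 120 x 250 mm; origin under its centre on the table, y along the way the mould halves slide. It carries two white plaster mould halves (90 mm deep, 55 mm long in y, tops 60 mm above the table), each with a blue upright bracket at its outer end. The turnbuckle may lie either way round; with a head in each bracket's pocket its axis is level, 125 mm above the table.
- seat_l (a point): In the +y half's bracket (6 mm plate with a 16 mm rod slot, open on top; outside it a pocket for the head, 32 mm long, 26 mm wide, flared sides up to 14 mm above the axis): the centre of a head drawn up tight against the plate, 7 mm outside its outer face. Before tightening a head may lie up to 16 mm further out. Moves with the half; 68 mm from the clamp's middle when shut.
- seat_r (a point): The same for the half on the clamp's -y side.
- half_l (a joint): How far the +y mould half stands from its shut position (m): 0 shut, grows to at most 0.012 outward. Slides stiffly (4 N).
- half_r (a joint): The same for the -y half.
- glaze_jar: Small white-capped jar, 44 mm across, 60 mm tall, bystander; origin under its centre.
- pink_bowl: Pinkish bowl, 110 mm across, 45 mm tall, bystander.
- white_bowl: White bowl, 110 mm across, 45 mm tall, bystander.
- plate: White plate, 150 mm across, bystander.
- beaker: White cup, 72 mm across, 110 mm tall, bystander.
- brush: Brush 180 mm long lying on the table near the robot, bystander.
- blue_vase: Blue vase, 100 mm across, 155 mm tall, bystander.
Things that resemble listed ones, but are neither listed nor needed, are in the scene too. Leave any orange look-alike of the turnbuckle alone.

How it is judged:
By the outcome, as a careful person would: the job done as asked, in the order asked, and still so for the second after the job is handed in, with the robot touching nothing.
It also fails if it takes over 72 s, if anything falls off the work surface, if the arm or the gripper's body presses on something with over 40 N, if the wrist force passes 120 N, or if a joint passes its speed limit or range.

ROBOT

A 6-joint arm with a two-finger parallel gripper is mounted at the origin on the work surface. World frame = base frame: x ahead of the robot, y to its left, z up, the work surface at z = 0. Lengths are in m, angles in rad, forces in N, time in s.
With the tool pointing down it reaches from about 0.275 to 1 m from the base axis. Payload 8.4 kg.
Tool frame: the origin (TCP) lies at the very end of the fingers, on their centre line; the grasp point (between the pads) lies 19 mm behind it; z points along the fingers, x is the direction in which the jaws open and shut, and the axes are right-handed (so a half turn about z gives the same grasp; the last joint's range is limited). The gripper opens to 85 mm and grips with 20 to 120 N. Pads are 22 mm wide; open, the fingers measure 114 mm over their backs; the gripper's body (76 mm by 85 mm) begins 54 mm behind the grasp point. The pads swing forward as they close: fully open they stand 13 mm farther back than shut.
Start: joints at [1.196, 0.353, 1.633, -0, 1.155, -0.002], TCP at [0.228, 0.582, 0.231] pointing down, gripper open.
Joint ranges: [-2.63, 2.63], [-0.92, 2.1], [0.06, 2.66], [-1.3, 4.44], [0, 2.69], [-3.02, 3.02]. Speed limits (rad/s): [2.22, 2.22, 2.79, 3.14, 3.14, 3.14].

INTERFACE

Orientations are given as a 3x3 rotation matrix whose columns are the frame's x, y, z axes.
In Python, from workcell import ctrl gives the robot as it stands.
- The arm moves only by the shell command python3 -m pendant 'ROWS'. ROWS is JSON, a list that holds one entry, the list of rows, each a list of 7 numbers: the shift along the tool's x, y, z in m, then the turn, a rotation vector about the tool's x, y, z in units of 8 degrees (1.0 is 8 degrees), then the opening, from 0 (shut) to 1 (fully open). A call has exactly 10 rows; each row is the pose to reach, as a shift and turn from the pose commanded when the call began, along the tool's axes at that moment; what a row does not reach only later rows make up. A row lasts 1/10 s, in which the tool goes at most 50 mm and 8.59 degrees, less where a joint would pass 70% of its speed; a pose out of reach is approached as far as the arm can. A call with a gripper value outside its range is refused whole. The fingers move at their own pace and stop on an object; the grip force is fixed at half the most. Time passes only in rows, so rows that repeat a pose let the fingers close, or fill a call up. It gives the time, the measured TCP pose, the force and the opening at its end, in the units of the state.
- ctrl.state(): the state, without advancing time (a new reading comes with each control period).
- ctrl.get_image(name): name is "side" or "top"; returns the picture (400x640x3 uint8, red, green, blue); there is no depth.
- ctrl.camera_info(name): a dict with "fx", "fy", "cx", "cy" (pixels), "R" (3x3) and "t" (3): a world point X has camera coordinates R X + t. Camera axes: x right, y down, z forward; pixel columns grow to the right and rows downward; lengths in m; the calibration is good to about 2 mm. A picture is of the moment at which its call begins. camera_info takes no time and is no camera call.
- ctrl.hand_in(): hands the job in, once; it reports no verdict.
The state is a dict: "time_s": time; "joint_positions": joint angles; "dq": joint speeds; "joint_efforts": joint torques, N m; "position": TCP position; "ee_rot": TCP orientation; "wrist_force": force on the tool from outside, world axes, zero at the start; "torque": the same for the moment, N m; "gripper_width": finger opening in m.
Only numpy, scipy, OpenCV 4.12 (cv2) and the standard library are available. Lean on these libraries where they do the work, as an engineer would, in place of code of your own. Each camera call takes 0.05 s, during which the arm holds its last target.

## Working session

There is one attempt and no reset: what is moved stays moved. The work goes in short steps, Python scripts to look and compute and a shell command to move; the robot and the scene stay as the last step left them, time stands still between calls to the robot, and variables do not carry over. Pictures are saved under pics/ and viewed, and the job is handed in when it is done.

```bash
ls; mkdir -p pics
python3 - <<'E'
from workcell import ctrl
import cv2
for n in("side","top"):
    im=ctrl.get_image(n); cv2.imwrite(f"pics/{n}0.png",im[:,:,::-1])
    c=ctrl.camera_info(n); print(n,c)
print(ctrl.state())
E
```

```text
pics
side {'fx': 416.6082695696105, 'fy': 416.6082695696105, 'cx': 311.5870623397426, 'cy': 200.98677187317892, 'R': array([[ 0.9771804 , -0.21101764,  0.02429029],
       [-0.08825658, -0.50737062, -0.8571965 ],
       [ 0.19320776,  0.83549184, -0.51441632]]), 't': array([-0.50372074,  0.17251712,  1.12122667])}
top {'fx': 407.5308328494773, 'fy': 407.5308328494773, 'cx': 324.0386997707569, 'cy': 200.1326985389089, 'R': array([[ 0.01083437, -0.99991556,  0.00717566],
       [-0.99632923, -0.01140435, -0.08484111],
       [ 0.08491578, -0.00623012, -0.99636865]]), 't': array([0.07003426, 0.51858065, 1.29302949])}
{'time_s': 0.1, 'joint_positions': array([ 1.19559442e+00,  3.53608087e-01,  1.63408278e+00, -4.12322122e-06,
        1.15517598e+00, -2.39155916e-03]), 'dq': array([-0.00191842,  0.00014453, -0.00247035, -0.00019174,  0.00142772,
       -0.00013329]), 'joint_efforts': array([ 1.31187426e-03, -6.06358624e+01, -3.42818356e+01,  1.82850931e-04,
        3.90489295e-03,  2.25868553e-05]), 'position': array([0.22748331, 0.58166403, 0.23060866]), 'ee_rot': array([[ 3.64232317e-01,  9.31308007e-01, -4.63431645e-04],
       [ 9.31307251e-01, -3.64232612e-01, -1.18693478e-03],
       [-1.27419878e-03,  7.22753893e-07, -9.99999188e-01]]), 'wrist_force': array([-0.3958267 , -0.50878753,  0.17010763]), 'torque': array([ 0.05500136, -0.01055191,  0.04017894]), 'gripper_width': 0.08562589818518893}
```

View pics/side0.png

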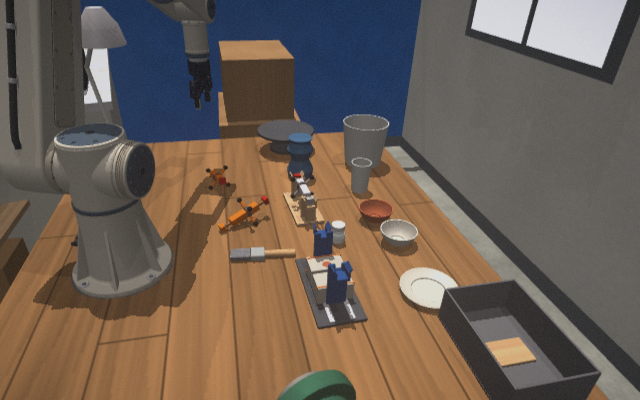

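View pics/top0.png

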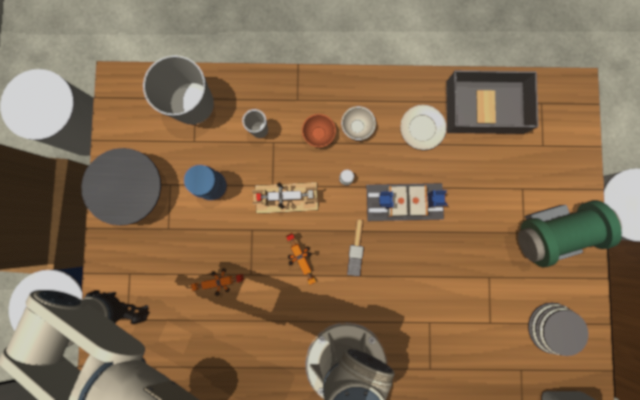

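Candidates for the turnbuckle, in top-view pixels:
- steel one in the wooden cradle, (285,197)
- orange look-alike, (302,258)
- second orange look-alike, (217,282)

I choose the steel one in the plywood cradle. Next is a close crop to check it.

Run:
```python
import cv2,numpy as np
t=cv2.imread("pics/top0.png");s=cv2.imread("pics/side0.png")
a=cv2.resize(t[165:235,240:340],(800,560),interpolation=cv2.INTER_CUBIC);cv2.imwrite("pics/c1.png",a)
a=cv2.resize(t[165:235,355:455],(800,560),interpolation=cv2.INTER_CUBIC);cv2.imwrite("pics/c2.png",a)
a=cv2.resize(s[160:330,270:390],(420,595),interpolation=cv2.INTER_CUBIC);cv2.imwrite("pics/c3.png",a)
```

```text
(no output)
```

View pics/c1.png

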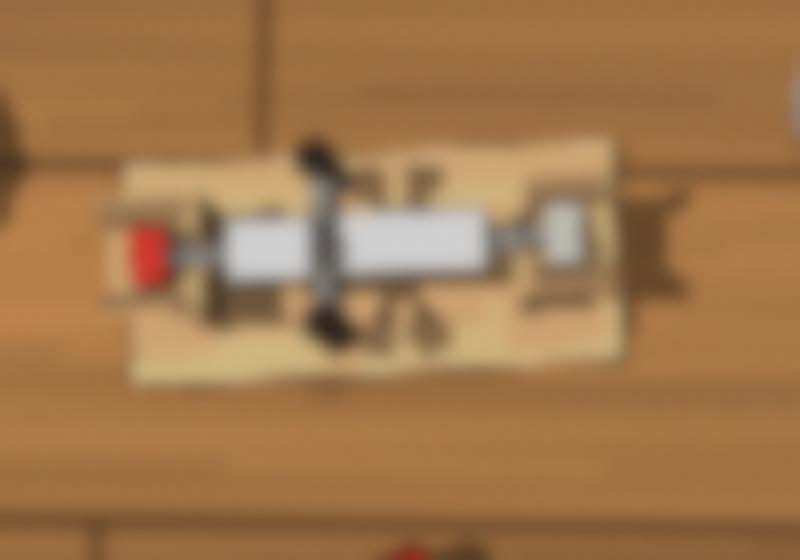

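View pics/c2.png

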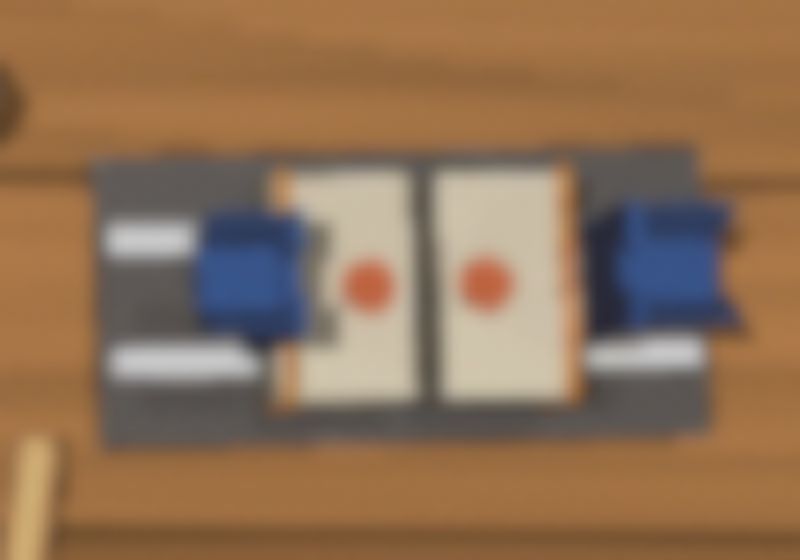

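View pics/c3.png

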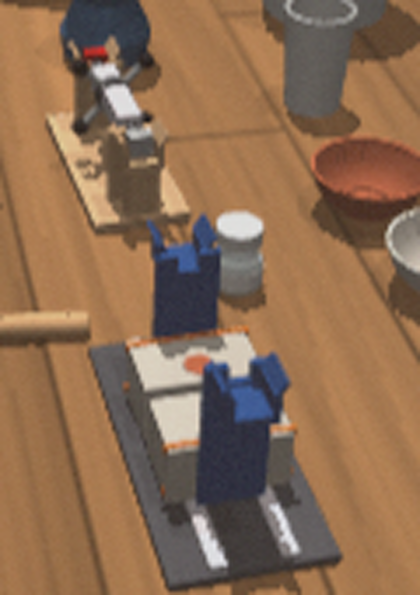

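The crop shows the steel turnbuckle in the cradle, with its red head at the left (+y) near top pixel (258,197) and its plain head near (310,194). The clamp is around (405,202), its halves apart, with brackets at (386,199) and (438,199). Next I measure both.

```bash
cat > h.py <<'E'
import cv2,numpy as np
from workcell import ctrl
def ray(n,uv,z):
    c=ctrl.camera_info(n);R=np.array(c["R"]);t=np.array(c["t"])
    C=-R.T@t
    d=R.T@np.array([(uv[0]-c["cx"])/c["fx"],(uv[1]-c["cy"])/c["fy"],1.])
    return C+d*(z-C[2])/d[2]
def proj(n,X):
    c=ctrl.camera_info(n);p=np.array(c["R"])@np.array(X)+c["t"]
    return np.array([c["fx"]*p[0]/p[2]+c["cx"],c["fy"]*p[1]/p[2]+c["cy"]])
def tri(u1,u2):
    A=[];b=[]
    for n,uv in(("top",u1),("side",u2)):
        c=ctrl.camera_info(n);R=np.array(c["R"]);t=np.array(c["t"])
        P=np.array([[c["fx"],0,c["cx"]],[0,c["fy"],c["cy"]],[0,0,1]])@np.c_[R,t]
        for i in(0,1):
            r=uv[i]*P[2]-P[i];A.append(r[:3]);b.append(-r[3])
    return np.linalg.lstsq(np.array(A),np.array(b),rcond=None)[0]
def blobs(im,box,f,mina=5):
    u0,v0,u1,v1=box;k=4
    a=cv2.resize(im[v0:v1,u0:u1],None,fx=k,fy=k,interpolation=cv2.INTER_CUBIC)
    m=f(cv2.cvtColor(a,cv2.COLOR_BGR2HSV).astype(int)).astype(np.uint8)
    n,l,st,ce=cv2.connectedComponentsWithStats(m)
    out=[]
    for i in range(1,n):
        if st[i,4]>=mina*k*k:
            cs,_=cv2.findContours((l==i).astype(np.uint8),cv2.RETR_EXTERNAL,cv2.CHAIN_APPROX_NONE)
            r=cv2.minAreaRect(max(cs,key=len))
            cv=lambda p:(np.array(p)+.5)/k-.5+[u0,v0]
            out.append((st[i,4]/k/k,cv(ce[i]),cv(r[0]),cv(cv2.boxPoints(r))))
    return sorted(out,key=lambda o:-o[0])
E
python3 - <<'E'
from h import *
np.set_printoptions(precision=4,suppress=True)
for n in("top","side"):
    c=ctrl.camera_info(n);print(n,-np.array(c["R"]).T@c["t"])
t=cv2.imread("pics/top0.png");s=cv2.imread("pics/side0.png")
red=lambda h:((h[...,0]<8)|(h[...,0]>172))&(h[...,1]>150)&(h[...,2]>120)
white=lambda h:(h[...,1]<40)&(h[...,2]>150)
cream=lambda h:(h[...,1]<70)&(h[...,2]>130)
blk=lambda h:(h[...,2]<60)
base=lambda h:(h[...,1]<60)&(h[...,2]<120)
blue=lambda h:(h[...,0]>100)&(h[...,0]<130)&(h[...,1]>100)
dot=lambda h:(h[...,0]<14)&(h[...,1]>140)&(h[...,2]>150)
def show(nm,im,cam,box,f,z):
    print(nm)
    for a,ce,rc,b in blobs(im,box,f)[:6]:
        print(round(a,1),"cen",ce,ray(cam,ce,z),"rect",ray(cam,rc,z));print(np.array([ray(cam,p,z)[:2] for p in b]).tolist() if a>20 else "")
B=(240,165,340,235)
show("red",t,"top",B,red,.089)
show("white",t,"top",B,white,.090)
show("knobs",t,"top",(275,178,292,216),blk,.109)
C=(355,165,455,235)
show("cream",t,"top",C,cream,.060)
show("blue",t,"top",C,blue,.13)
show("dot",t,"top",C,dot,.06)
show("base",t,"top",C,base,.01)
show("redS",s,"side",(285,165,320,225),red,.089)
E
```

```text
top [0.4061 0.084  1.3318]
side [ 0.2908 -0.9555  0.7369]
red
32.5 cen [258.2745 196.5178] [0.5208 0.2775 0.089 ] rect [0.5205 0.2776 0.089 ]
[[0.5319514844784003, 0.2851588063432914], [0.5321196306635416, 0.27063251366795876], [0.5090776608187498, 0.27007889813871794], [0.5089117095446173, 0.2845825021146865]]
white
135.2 cen [291.2843 194.7283] [0.5274 0.1766 0.09  ] rect [0.5276 0.1763 0.09  ]
[[0.5385902839415745, 0.20506795537723305], [0.540436365664556, 0.14841246968026212], [0.5166529450593869, 0.14754587120238585], [0.5148195367043067, 0.2041103329588053]]
79.2 cen [273.0155 195.6507] [0.5239 0.2324 0.09  ] rect [0.5236 0.2328 0.09  ]
[[0.535341573877325, 0.2491573800083676], [0.5357138074312693, 0.21704916676510047], [0.5119058719965985, 0.21656375492656169], [0.5115386543941086, 0.24862011158034328]]
28.8 cen [309.8956 193.8007] [0.5309 0.1197 0.09  ] rect [0.5314 0.1206 0.09  ]
[[0.5421324122523451, 0.12838472625421693], [0.5423104391258831, 0.11306960430718331], [0.5207726819485926, 0.11278281864678943], [0.5205968192268284, 0.12807555874825782]]
knobs
5.0 cen [280.8469 2
[... 2533 characters left out ...]
 [0.5028882841317084, -0.3243392994981702], [0.49870150065769975, -0.2626833213190328]]
156.9 cen [377.2832 202.5011] [ 0.513  -0.0977  0.01  ] rect [ 0.5143 -0.1092  0.01  ]
[[0.5375326240988241, -0.06247715890519656], [0.5446019537555387, -0.1525473308244806], [0.491196502751121, -0.15589531007733703], [0.48419761122696325, -0.06612759989959016]]
147.2 cen [377.4949 188.3176] [ 0.5595 -0.0985  0.01  ] rect [ 0.555  -0.1026  0.01  ]
[[0.5698517303672079, -0.061938505065710664], [0.5725225431591351, -0.14257162994172584], [0.5401222687032516, -0.14315615615431843], [0.5374746519005211, -0.06268887413076896]]
redS
14.6 cen [296.8428 174.3707] [0.5219 0.276  0.089 ] rect [0.522  0.2765 0.089 ]
```

Run:
```python
import cv2,numpy as np
t=cv2.imread("pics/top0.png");s=cv2.imread("pics/side0.png")
a=cv2.resize(t[182:220,365:450],(800,358),interpolation=cv2.INTER_LANCZOS4)
a=np.clip(a.astype(float)*1.5,0,255).astype(np.uint8)
cv2.imwrite("pics/d1.png",a)
a=cv2.resize(s[215:325,295:370],(400,587),interpolation=cv2.INTER_LANCZOS4)
a=np.clip(a.astype(float)*1.5,0,255).astype(np.uint8)
cv2.imwrite("pics/d2.png",a)
```

```text
(no output)
```

View pics/d1.png

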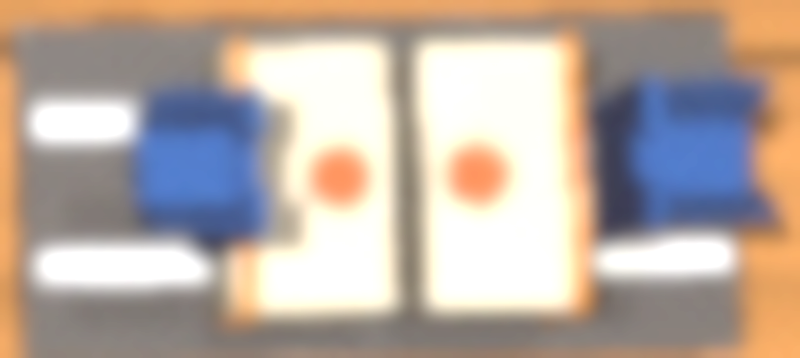

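View pics/d2.png

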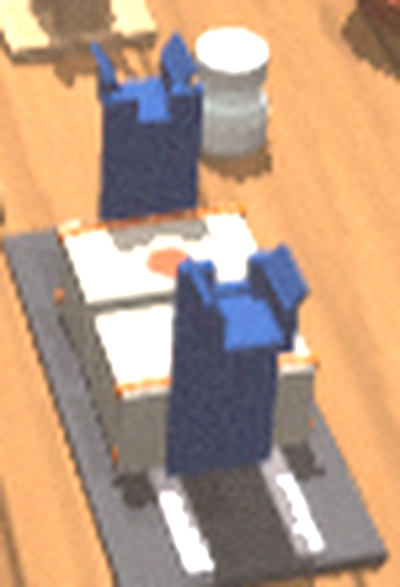

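Run:
```python
from h import *
np.set_printoptions(precision=4,suppress=True)
print("pockets top",ray("top",(385.2,199.5),.114),ray("top",(438.5,198.7),.114))
print("pockets side",ray("side",(323.1,233.75),.114),ray("side",(340.9,275.4),.114))
for u in((390/9.41,40/9.41),(415/9.41,40/9.41),(398/9.41,310/9.41),(425/9.41,310/9.41),(228/9.41,170/9.41),(586/9.41,170/9.41)): print(ray("top",(365+u[0],182+u[1]),.06))
print("vase,jar",ray("top",(204,182),.15),ray("top",(347,177),.06))
# required move
st=ctrl.state();R=st["ee_rot"];d=np.array([.527,.1808,.16])-st["position"];print("tool shift",R.T@d)
print("red side proj",proj("side",(.5205,.2776,.089)),"spoke",proj("side",(.525,.2108,.078)))
```

```text
pockets top [ 0.5139 -0.1072  0.114 ] [ 0.5182 -0.2676  0.114 ]
pockets side [ 0.5194 -0.1091  0.114 ] [ 0.5211 -0.2726  0.114 ]
[ 0.5613 -0.1827  0.06  ]
[ 0.5614 -0.1911  0.06  ]
[ 0.471  -0.1848  0.06  ]
[ 0.4711 -0.1938  0.06  ]
[ 0.5171 -0.1284  0.06  ]
[ 0.5184 -0.2479  0.06  ]
vase,jar [0.5559 0.4271 0.15  ] [0.5884 0.0045 0.06  ]
tool shift [-0.2641  0.4249  0.0709]
red side proj [296.3438 174.191 ] spoke [301.3796 186.3811]
```

```bash
python3 -m pendant '[[[-0.03,0.045,0,0,0,1,1],[-0.06,0.09,0,0,0,2,1],[-0.085,0.135,0,0,0,3,1],[-0.11,0.18,0.01,0,0,4,1],[-0.14,0.22,0.02,0,0,5,1],[-0.165,0.265,0.03,0,0,6,1],[-0.19,0.31,0.04,0,0,7,1],[-0.22,0.35,0.04,0,0,8.1,1],[-0.245,0.39,0.04,0,0,8.1,1],[-0.264,0.425,0.04,0,0,8.1,1]]]'
```

```text
time_s: 1.1
position: [0.525, 0.1826, 0.1909]
ee_rot: [[0.998, 0.066, -0.001], [0.066, -0.998, -0.0], [-0.001, 0.0, -1.0]]
wrist_force: [0.3, 0.2, -0.3]
gripper_width: 0.0857
```

```bash
python3 -m pendant '[[[0.002,0.002,0.02,0,0,0,1],[0.002,0.002,0.04,0,0,0,1],[0.002,0.002,0.06,0,0,0,1],[0.002,0.002,0.08,0,0,0,1],[0.002,0.002,0.10,0,0,0,1],[0.002,0.002,0.115,0,0,0,1],[0.002,0.002,0.125,0,0,0,1],[0.002,0.002,0.132,0,0,0,1],[0.002,0.002,0.132,0,0,0,1],[0.002,0.002,0.132,0,0,0,1]]]'
python3 - <<'E'
from h import *
t=ctrl.get_image("top")[:,:,::-1];s=ctrl.get_image("side")[:,:,::-1]
a=cv2.resize(t[160:240,230:350],(600,400),interpolation=cv2.INTER_CUBIC)
b=cv2.resize(s[140:240,250:370],(600,500)[::1],interpolation=cv2.INTER_CUBIC)[:,:]
cv2.imwrite("pics/e1.png",cv2.resize(np.hstack([a[:400],b[50:450]]),(800,267)))
cv2.imwrite("pics/e2.png",b)
E
```

```text
time_s: 2.1
position: [0.5271, 0.1829, 0.0597]
ee_rot: [[0.998, 0.067, 0.0], [0.067, -0.998, 0.0], [0.0, -0.0, -1.0]]
wrist_force: [0.2, -0.7, 0.8]
gripper_width: 0.0851
```

View pics/e2.png

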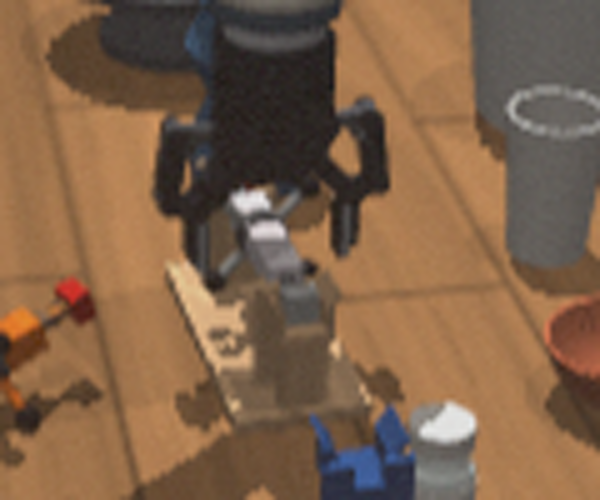

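View pics/e1.png

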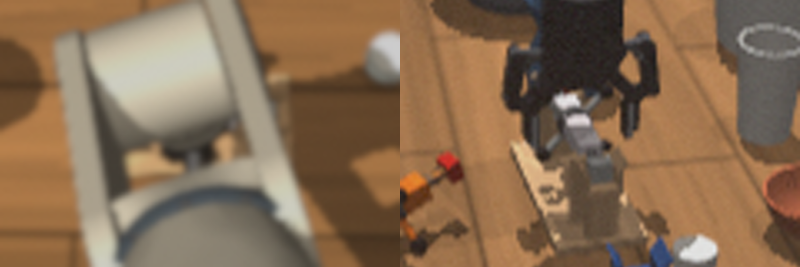

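The side view shows the open fingers on either side of the barrel, at crop (205,240) and (345,225). The spokes lie behind them and nothing is in contact, so I close.

```bash
python3 -m pendant '[[[0,0.002,0.001,0,0,0,1],[0,0.002,0.001,0,0,0,0.6],[0,0.002,0.001,0,0,0,0.2],[0,0.002,0.001,0,0,0,0],[0,0.002,0.001,0,0,0,0],[0,0.002,0.001,0,0,0,0],[0,0.002,0.001,0,0,0,0],[0,0.002,0.001,0,0,0,0],[0,0.002,0.001,0,0,0,0],[0,0.002,0.001,0,0,0,0]]]'
```

```text
time_s: 3.2
position: [0.5271, 0.1809, 0.0584]
ee_rot: [[0.998, 0.067, 0.0], [0.067, -0.998, 0.0], [0.0, -0.0, -1.0]]
wrist_force: [1.1, -0.3, 2.7]
gripper_width: 0.0231
```

```bash
python3 -m pendant '[[[0,0,-0.01,0,0,0,0],[0,0,-0.03,0,0,0,0],[0,0,-0.055,0,0,0,0],[0,0,-0.085,0,0,0,0],[0,0,-0.11,0,0,0,0],[-0.001,0.015,-0.12,0,0,0,0],[-0.004,0.04,-0.12,0,0,0,0],[-0.007,0.075,-0.12,0,0,0.1,0],[-0.01,0.11,-0.12,0,0,0.2,0],[-0.0125,0.14,-0.12,0,0,0.23,0]]]'
python3 -m pendant '[[[-0.003,0.035,0,0,0,0,0],[-0.006,0.07,0,0,0,0,0],[-0.009,0.105,0,0,0,0,0],[-0.012,0.14,0,0,0,0,0],[-0.015,0.175,0,0,0,0,0],[-0.0175,0.205,0,0,0,0,0],[-0.019,0.225,0,0,0,0,0],[-0.02,0.238,0,0,0,0,0],[-0.021,0.245,0,0,0,0,0],[-0.021,0.245,0,0,0,0,0]]]'
python3 - <<'E'
from h import *
t=ctrl.get_image("top")[:,:,::-1];s=ctrl.get_image("side")[:,:,::-1]
cv2.imwrite("pics/f1t.png",t);cv2.imwrite("pics/f1s.png",s)
a=cv2.resize(t[150:250,340:490],(600,400),interpolation=cv2.INTER_CUBIC)
b=cv2.resize(s[170:320,260:420],(600,563),interpolation=cv2.INTER_CUBIC)
cv2.imwrite("pics/f1.png",a);cv2.imwrite("pics/f2.png",b)
E
```

```text
time_s: 4.2
position: [0.5222, 0.038, 0.1775]
ee_rot: [[0.999, 0.035, -0.002], [0.035, -0.999, -0.001], [-0.002, 0.001, -1.0]]
wrist_force: [-0.1, -0.0, -4.0]
gripper_width: 0.0231
time_s: 5.2
position: [0.5108, -0.2056, 0.1779]
ee_rot: [[0.999, 0.034, -0.001], [0.034, -0.999, 0.0], [-0.001, -0.0, -1.0]]
wrist_force: [0.0, 0.0, -5.1]
gripper_width: 0.0233
```

View pics/f1.png

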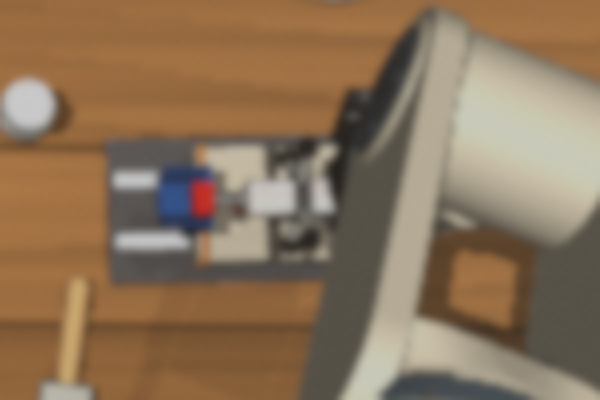

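View pics/f2.png

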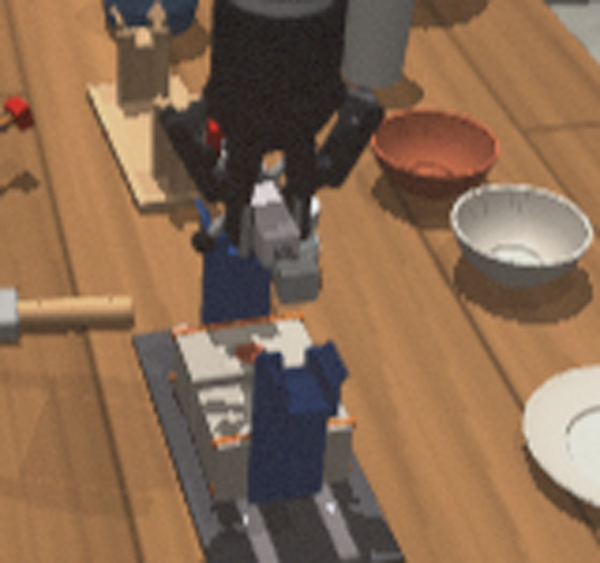

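The turnbuckle is held, red head at crop (203,198) in the top view and plain head at crop (297,275) in the side view. It needs to go about +7 mm in x. I measure the red head in hand to confirm.

Run:
```python
from h import *
np.set_printoptions(precision=4,suppress=True)
t=cv2.imread("pics/f1t.png");s=cv2.imread("pics/f1s.png")
red=lambda h:((h[...,0]<6)|(h[...,0]>174))&(h[...,1]>150)&(h[...,2]>120)
white=lambda h:(h[...,1]<40)&(h[...,2]>165)
for a,ce,rc,b in blobs(t,(375,185,400,210),red): print("red",a,ray("top",rc,.208),ray("top",ce,.208))
for a,ce,rc,b in blobs(t,(398,190,427,208),white): print("bar",a,ray("top",rc,.209)[:2],[ray("top",p,.209)[:2] for p in b])
p=ctrl.state()["position"];R=ctrl.state()["ee_rot"];print(p)
m=p-R[:,1]*.018;print("expected mid",m,"red",m-R[:,1]*.08)
```

```text
red 37.8125 [ 0.5065 -0.1068  0.208 ] [ 0.5064 -0.1066  0.208 ]
bar 90.375 [ 0.5104 -0.1529] [array([ 0.5197, -0.1337]), array([ 0.5287, -0.1648]), array([ 0.5011, -0.1722]), array([ 0.4922, -0.1411])]
bar 23.0625 [ 0.5101 -0.1889] [array([ 0.5201, -0.1838]), array([ 0.5202, -0.1942]), array([ 0.5001, -0.194 ]), array([ 0.5   , -0.1836])]
[ 0.5111 -0.2046  0.1781]
expected mid [ 0.5105 -0.1866  0.1781] red [ 0.5077 -0.1067  0.1781]
```

```bash
python3 -m pendant '[[[0.003,0.001,0,0,0,0,0],[0.0065,0.001,0,0,0,0,0],[0.0065,0.001,0.015,0,0,0,0],[0.0065,0.001,0.03,0,0,0,0],[0.0065,0.001,0.042,0,0,0,0],[0.0065,0.001,0.05,0,0,0,0],[0.0065,0.001,0.056,0,0,0,0],[0.0065,0.001,0.06,0,0,0,0],[0.0065,0.001,0.06,0,0,0,0],[0.0065,0.001,0.06,0,0,0,0]]]'
python3 - <<'E'
from h import *
t=ctrl.get_image("top")[:,:,::-1];s=ctrl.get_image("side")[:,:,::-1]
a=cv2.resize(t[170:230,360:440],(533,400),interpolation=cv2.INTER_CUBIC)
b=cv2.resize(s[190:310,280:380],(500,600),interpolation=cv2.INTER_CUBIC)
cv2.imwrite("pics/g1.png",a);cv2.imwrite("pics/g2.png",b)
E
```

```text
time_s: 6.3
position: [0.5181, -0.2062, 0.1186]
ee_rot: [[0.999, 0.035, 0.0], [0.035, -0.999, -0.0], [0.0, 0.0, -1.0]]
wrist_force: [-0.2, 0.7, -4.4]
gripper_width: 0.0231
```

View pics/g1.png

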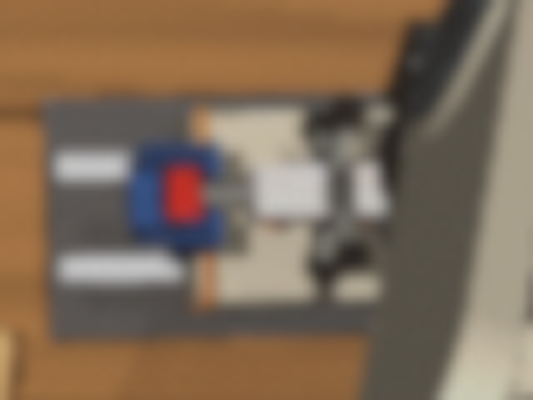

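View pics/g2.png

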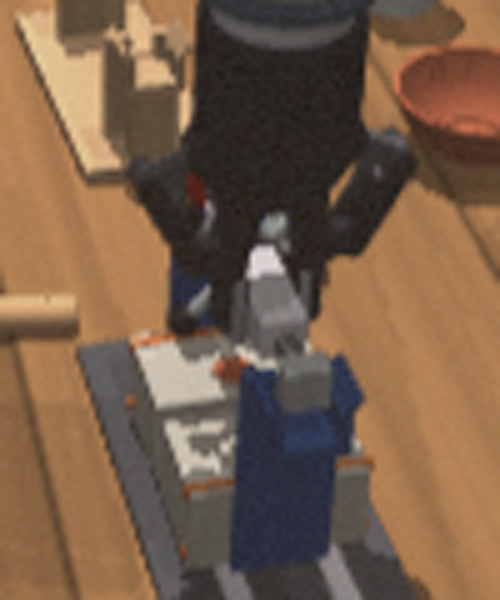

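The red head sits centred over its pocket at crop (183,194), and the plain head is between the near horns at crop (303,380). I lower it.

```bash
python3 -m pendant '[[[0,0,0.003,0,0,0,0],[0,0,0.006,0,0,0,0],[0,0,0.008,0,0,0,0],[0,0,0.01,0,0,0,0],[0,0,0.011,0,0,0,0],[0,0,0.012,0,0,0,0],[0,0,0.0125,0,0,0,0],[0,0,0.013,0,0,0,0],[0,0,0.013,0,0,0,0],[0,0,0.013,0,0,0,0]]]'
```

```text
time_s: 7.4
position: [0.518, -0.2061, 0.1056]
ee_rot: [[0.999, 0.035, 0.0], [0.035, -0.999, -0.0], [0.0, 0.0, -1.0]]
wrist_force: [-1.5, 0.7, 1.2]
gripper_width: 0.0229
```

```bash
python3 -m pendant '[[[0,0,0,0,0,0,0.3],[0,0,0,0,0,0,0.6],[0,0,0,0,0,0,1],[0,0,0,0,0,0,1],[0,0,0,0,0,0,1],[0,0,-0.02,0,0,0,1],[0,0,-0.05,0,0,0,1],[0,0,-0.085,0,0,0,1],[0,0,-0.12,0,0,0,1],[0,0,-0.12,0,0,0,1]]]'
python3 - <<'E'
from h import *
t=ctrl.get_image("top")[:,:,::-1];s=ctrl.get_image("side")[:,:,::-1]
cv2.imwrite("pics/h1t.png",t);cv2.imwrite("pics/h1s.png",s)
a=cv2.resize(t[170:230,360:440],(533,400),interpolation=cv2.INTER_CUBIC)
b=cv2.resize(s[190:310,280:380],(500,600),interpolation=cv2.INTER_CUBIC)
cv2.imwrite("pics/h1.png",a);cv2.imwrite("pics/h2.png",b)
E
```

```text
time_s: 8.4
position: [0.5205, -0.2071, 0.2302]
ee_rot: [[0.999, 0.035, 0.007], [0.035, -0.999, -0.003], [0.007, 0.003, -1.0]]
wrist_force: [0.8, 0.1, 0.4]
gripper_width: 0.0854
```

View pics/h1.png

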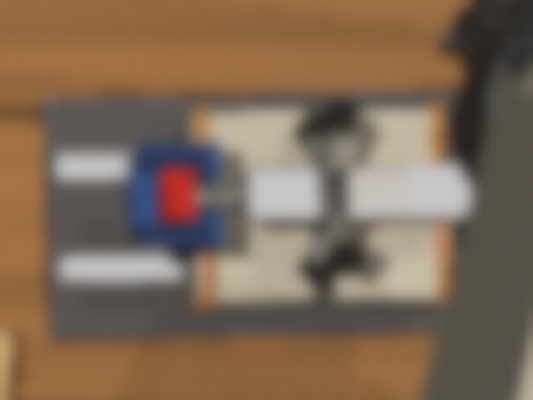

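View pics/h2.png

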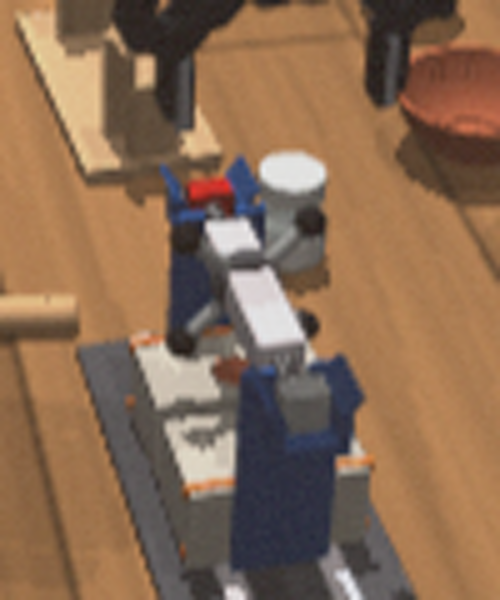

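Both heads are in their pockets: red at crop (210,195), plain at crop (305,400) in the side view. The turnbuckle is level and free. Next I locate the upper far (+x) knob, at side crop (310,220).

Run:
```python
from h import *
np.set_printoptions(precision=4,suppress=True)
t=cv2.imread("pics/h1t.png");s=cv2.imread("pics/h1s.png")
red=lambda h:((h[...,0]<6)|(h[...,0]>174))&(h[...,1]>150)&(h[...,2]>120)
for a,ce,rc,b in blobs(t,(375,185,400,210),red): print("red",a,ray("top",rc,.136))
blk=lambda h:(h[...,2]<65)
for a,ce,rc,b in blobs(s,(334,224,352,246),blk,3)+blobs(s,(310,232,325,246),blk,3): print("side",a,ce,rc)
for a,ce,rc,b in blobs(t,(402,182,420,218),blk,2): print("top",a,ce,rc)
k=np.array([.548,-.175,.156]);print(proj("top",k),proj("side",k),proj("top",k-[.062,.0022,0]),proj("side",k-[.062,.0022,0]))
# near spoke/hub between barrel pieces
st=ctrl.state();R=st["ee_rot"];print(st["position"],st["joint_positions"])
```

```text
red 34.875 [ 0.5142 -0.1076  0.136 ]
side 24.5 [341.6677 234.0319] [341.5   233.875]
side 46.75 [316.8683 238.5575] [317.    239.375]
top 19.0 [409.3964 187.2377] [409.125 187.125]
top 18.875 [410.1879 208.9421] [409.8609 209.0495]
[410.7136 186.8441] [341.7682 233.9691] [411.627  208.1282] [316.8095 237.2122]
[ 0.5182 -0.2062  0.2259] [-0.3813  0.2535  1.7856 -0.      1.1008 -0.4162]
```

Prediction and images agree to 0.2 px in the side view. I turn the tool 90° so the jaws close along the axis, move over that knob, and half-close to stay clear of the brackets.

```bash
python3 -m pendant '[[[0.003,-0.003,0,0,0,1,0.9],[0.006,-0.006,0,0,0,2,0.8],[0.009,-0.009,0,0,0,3,0.7],[0.012,-0.012,0,0,0,4,0.6],[0.015,-0.015,0,0,0,5,0.5],[0.018,-0.018,0,0,0,6,0.5],[0.022,-0.021,0,0,0,7,0.5],[0.025,-0.025,0,0,0,8,0.5],[0.028,-0.028,0,0,0,9,0.5],[0.031,-0.03,0,0,0,10,0.5]]]'
python3 -m pendant '[[[0,0,0,0,0,1,0.5],[0,0,0,0,0,1.25,0.5],[0,0,0,0,0,1.25,0.5],[0,0,0,0,0,1.25,0.5],[0,0,0,0,0,1.25,0.5],[0,0,0,0,0,1.25,0.5],[0,0,0,0,0,1.25,0.5],[0,0,0,0,0,1.25,0.5],[0,0,0,0,0,1.25,0.5],[0,0,0,0,0,1.25,0.5]]]'
```

```text
time_s: 9.5
position: [0.547, -0.1745, 0.2234]
ee_rot: [[0.202, -0.979, -0.003], [-0.979, -0.202, 0.001], [-0.002, 0.003, -1.0]]
wrist_force: [0.2, -0.5, -0.4]
gripper_width: 0.0429
time_s: 10.5
position: [0.5479, -0.175, 0.2254]
ee_rot: [[0.035, -0.999, 0.0], [-0.999, -0.035, -0.0], [0.0, -0.0, -1.0]]
wrist_force: [0.2, 0.1, -0.4]
gripper_width: 0.0428
```

```bash
python3 -m pendant '[[[0,0,0.02,0,0,0,0.5],[0,0,0.04,0,0,0,0.5],[0,0,0.06,0,0,0,0.5],[0,0,0.075,0,0,0,0.5],[0,0,0.083,0,0,0,0.5],[0,0,0.088,0,0,0,0.5],[0,0,0.088,0,0,0,0.5],[0,0,0.088,0,0,0,0.5],[0,0,0.088,0,0,0,0.5],[0,0,0.088,0,0,0,0.5]]]'
python3 - <<'E'
from h import *
t=ctrl.get_image("top")[:,:,::-1];s=ctrl.get_image("side")[:,:,::-1]
a=cv2.resize(t[170:230,360:440],(533,400),interpolation=cv2.INTER_CUBIC)
b=cv2.resize(s[190:310,280:380],(500,600),interpolation=cv2.INTER_CUBIC)
cv2.imwrite("pics/i2.png",b)
E
```

```text
time_s: 11.5
position: [0.5482, -0.1751, 0.1379]
ee_rot: [[0.035, -0.999, 0.001], [-0.999, -0.035, -0.0], [0.0, -0.001, -1.0]]
wrist_force: [-0.0, -0.4, -1.0]
gripper_width: 0.0424
```

View pics/i2.png

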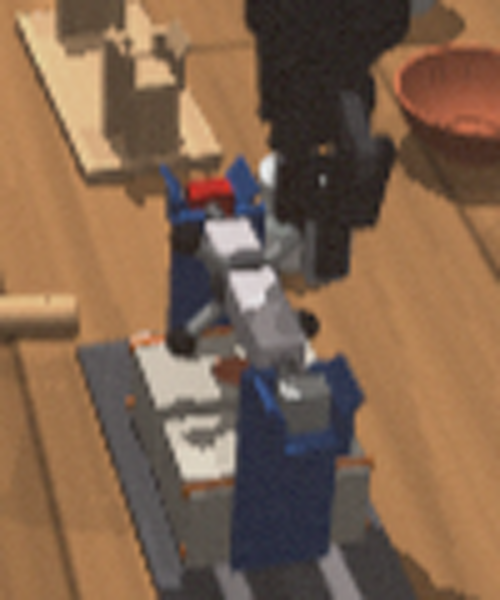

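The near finger is in front of the knob at crop (330,250), and nothing has been disturbed. I close on it.

```bash
python3 -m pendant '[[[0,0,0.001,0,0,0,0.35],[0,0,0.001,0,0,0,0.2],[0,0,0.001,0,0,0,0],[0,0,0.001,0,0,0,0],[0,0,0.001,0,0,0,0],[0,0,0.001,0,0,0,0],[0,0,0.001,0,0,0,0],[0,0,0.001,0,0,0,0],[0,0,0.001,0,0,0,0],[0,0,0.001,0,0,0,0]]]'
```

```text
time_s: 12.6
position: [0.5479, -0.1751, 0.1363]
ee_rot: [[0.035, -0.999, 0.0], [-0.999, -0.035, -0.0], [0.0, -0.0, -1.0]]
wrist_force: [0.6, -0.4, 0.5]
gripper_width: 0.0124
```

Run:
```python
from h import *
t=ctrl.get_image("top")[:,:,::-1];s=ctrl.get_image("side")[:,:,::-1]
b=cv2.resize(s[205:265,300:370],(700,600),interpolation=cv2.INTER_CUBIC)
b=np.clip(b.astype(float)*1.6,0,255)
cv2.imwrite("pics/i3.png",b)
```

```text
[ WARN:0@5.977] global loadsave.cpp:1063 imwrite_ Unsupported depth image for selected encoder is fallbacked to CV_8U.
```

View pics/i3.png

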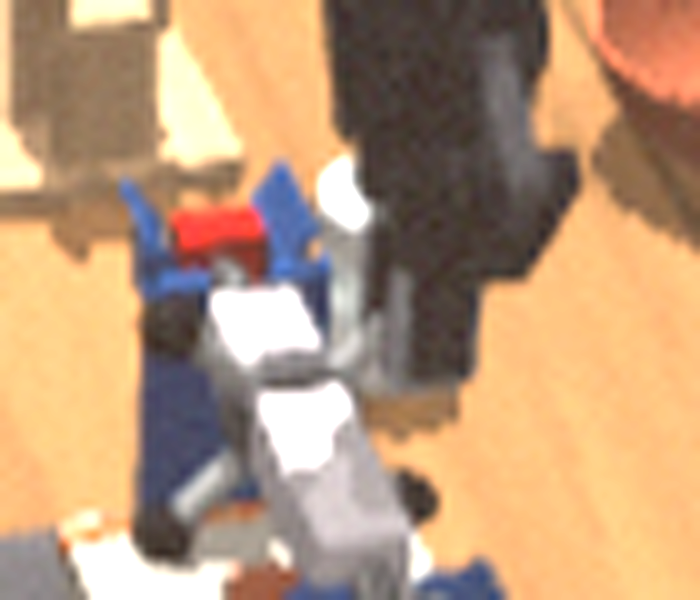

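```bash
python3 -m pendant '[[[0,0.0014,-0.0013,0,0,0,0],[0,0.0028,-0.0026,0,0,0,0],[0,0.0043,-0.0038,0,0,0,0],[0,0.0059,-0.0049,0,0,0,0],[0,0.0075,-0.006,0,0,0,0],[0,0.0091,-0.007,0,0,0,0],[0,0.0108,-0.0079,0,0,0,0],[0,0.0125,-0.0088,0,0,0,0],[0,0.0125,-0.0088,0,0,0,0],[0,0.0125,-0.0088,0,0,0,0]]]'
python3 - <<'E'
from h import *
s=ctrl.get_image("side")[:,:,::-1]
b=cv2.resize(s[205:265,300:370],(700,600),interpolation=cv2.INTER_CUBIC)
b=np.clip(b.astype(float)*1.6,0,255).astype(np.uint8)
cv2.imwrite("pics/i4.png",b);print(ctrl.state()["torque"])
E
```

```text
time_s: 13.7
position: [0.537, -0.1754, 0.1459]
ee_rot: [[0.035, -0.999, 0.004], [-0.999, -0.035, -0.0], [0.0, -0.004, -1.0]]
wrist_force: [7.0, 1.5, -1.2]
gripper_width: 0.0124
[ 0.17750132 -1.3147969   0.06074654]
```

View pics/i4.png

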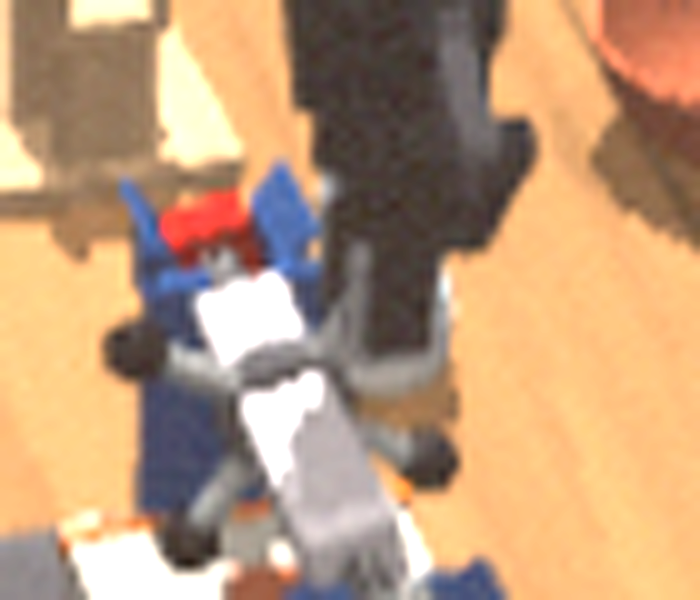

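The knob swings and the barrel follows. In the pic the red head has rolled a little in its pocket, at crop (205,225), as its clearance allows. I continue the swing and tilt the tool with it so the pads don't resist.

```bash
python3 -m pendant '[[[0,0.0011,-0.0007,0.25,0,0,0],[0,0.0022,-0.0014,0.5,0,0,0],[0,0.0034,-0.002,0.75,0,0,0],[0,0.0046,-0.0026,1,0,0,0],[0,0.0058,-0.0032,1.25,0,0,0],[0,0.007,-0.0037,1.5,0,0,0],[0,0.0082,-0.0042,1.75,0,0,0],[0,0.0095,-0.0046,2,0,0,0],[0,0.0095,-0.0046,2,0,0,0],[0,0.0095,-0.0046,2,0,0,0]]]'
python3 - <<'E'
from h import *
s=ctrl.get_image("side")[:,:,::-1]
b=cv2.resize(s[205:265,300:370],(700,600),interpolation=cv2.INTER_CUBIC)
b=np.clip(b.astype(float)*1.6,0,255).astype(np.uint8)
cv2.imwrite("pics/i5.png",b);print(ctrl.state()["torque"])
E
```

```text
time_s: 14.75
position: [0.5282, -0.1765, 0.1518]
ee_rot: [[0.034, -0.959, 0.281], [-0.999, -0.033, 0.008], [0.002, -0.281, -0.96]]
wrist_force: [8.7, 0.1, 2.9]
gripper_width: 0.0123
[-0.03960187 -1.43336067  0.16905702]
```

View pics/i5.png

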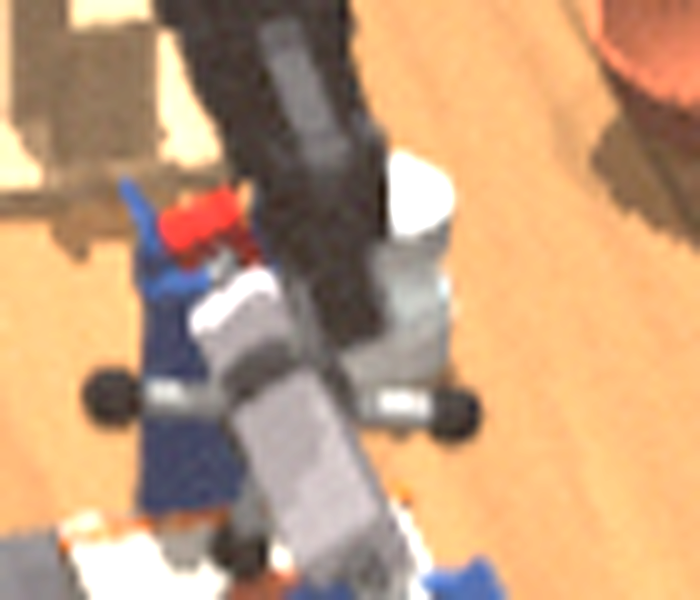

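```bash
cat > arc.py <<'E'
import sys,numpy as np
from scipy.spatial.transform import Rotation as Ro
from workcell import ctrl
# world path of grasp pt: centre c, yaw2; rows to reach (phi,tilt,dz)
AX=np.array([-np.sin(np.radians(2)),np.cos(np.radians(2)),0]);LX=np.array([AX[1],-AX[0],0]);Z=np.array([0,0,1.])
def rows(hub,lst,r=.044):
    st=ctrl.state();R0=np.array(st["ee_rot"]);p0=np.array(st["position"])
    for phi,th in lst:
        f=np.radians(phi);t=np.radians(th)
        g=hub+r*(np.sin(f)*LX+np.cos(f)*Z)
        z=-(np.cos(t)*Z)+np.sin(t)*LX; x=-AX; y=np.cross(z,x)
        R=np.c_[x,y,z];p=g+.019*z
        d=R0.T@(p-p0);w=Ro.from_matrix(R0.T@R).as_rotvec()/np.radians(8)
        print(phi,th,"shift mm",np.round(d*1e3,1),"turn",np.round(w,2))
E
python3 - <<'E'
from arc import *
st=ctrl.state();print(st["position"],st["position"]-.019*np.array(st["ee_rot"])[:,2])
hub=np.array([.517,-.1761,.124])
rows(hub,[(7,16),(0,20),(-8,26),(-16,32),(-24,38),(-32,44),(-40,48),(-45,50)])
E
```

```text
[ 0.52828551 -0.17649936  0.15177956] [ 0.52294924 -0.17664673  0.17001422]
7 16 shift mm [-0.8  1.3  2.1] turn [-0.04 -0.01  0.  ]
0 20 shift mm [-0.8  5.   0.2] turn [ 0.46 -0.01  0.  ]
-8 26 shift mm [-0.8  9.1 -1.3] turn [ 1.21 -0.01  0.  ]
-16 32 shift mm [-0.8 13.2 -2.2] turn [ 1.96 -0.01  0.  ]
-24 38 shift mm [-0.8 17.5 -2.5] turn [ 2.71 -0.01  0.  ]
-32 44 shift mm [-0.8 21.7 -2. ] turn [ 3.46 -0.01  0.  ]
-40 48 shift mm [-0.8 26.3 -0.6] turn [ 3.96 -0.01  0.  ]
-45 50 shift mm [-0.8 29.2  0.7] turn [ 4.21 -0.01  0.01]
```

```bash
python3 -m pendant '[[[0,0.003,0.0013,0.23,0,0,0],[0,0.005,0.0002,0.46,0,0,0],[0,0.007,-0.0005,0.8,0,0,0],[0,0.009,-0.0013,1.2,0,0,0],[0,0.011,-0.0018,1.6,0,0,0],[0,0.0132,-0.0022,1.96,0,0,0],[0,0.0153,-0.0024,2.3,0,0,0],[0,0.0175,-0.0025,2.7,0,0,0],[0,0.0175,-0.0025,2.7,0,0,0],[0,0.0175,-0.0025,2.7,0,0,0]]]'
python3 - <<'E'
from h import *
s=ctrl.get_image("side")[:,:,::-1]
b=cv2.resize(s[205:265,300:370],(700,600),interpolation=cv2.INTER_CUBIC)
b=np.clip(b.astype(float)*1.6,0,255).astype(np.uint8)
cv2.imwrite("pics/i6.png",b)
from arc import *
rows(np.array([.517,-.1761,.124]),[(-28,41),(-32,44),(-40,48),(-45,50),(-50,55)])
E
```

```text
time_s: 15.8
position: [0.509, -0.177, 0.1483]
ee_rot: [[0.034, -0.79, 0.612], [-0.999, -0.028, 0.021], [0.001, -0.612, -0.791]]
wrist_force: [5.4, -2.7, 1.7]
gripper_width: 0.0121
-28 41 shift mm [-0.6  0.3 -0.3] turn [ 0.41 -0.01  0.  ]
-32 44 shift mm [-0.6  2.3 -0.8] turn [ 0.78 -0.    0.  ]
-40 48 shift mm [-0.6  7.1 -1.2] turn [ 1.28 -0.    0.  ]
-45 50 shift mm [-0.6 10.3 -1. ] turn [ 1.53 -0.    0.  ]
-50 55 shift mm [-0.6 12.5 -0.8] turn [ 2.16 -0.    0.  ]
```

View pics/i6.png

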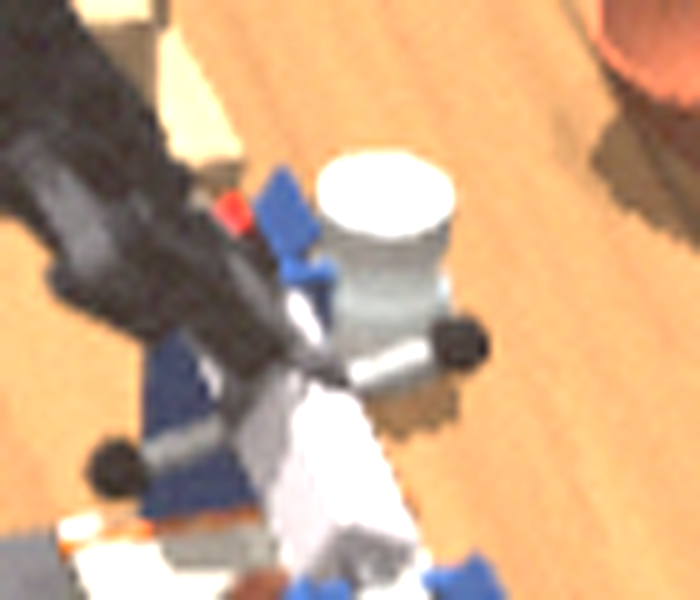

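```bash
python3 -m pendant '[[[0,0.002,-0.0007,0.5,0,0,0],[0,0.004,-0.001,0.9,0,0,0],[0,0.006,-0.0012,1.2,0,0,0],[0,0.008,-0.0012,1.4,0,0,0],[0,0.0103,-0.001,1.6,0,0,0],[0,0.0115,-0.0009,1.8,0,0,0],[0,0.0125,-0.0008,2.1,0,0,0],[0,0.0125,-0.0008,2.1,0,0,0],[0,0.0125,-0.0008,2.1,0,0,0],[0,0.0125,-0.0008,2.1,0,0,0]]]'
python3 - <<'E'
from h import *
s=ctrl.get_image("side")[:,:,::-1]
b=cv2.resize(s[205:265,300:370],(700,600),interpolation=cv2.INTER_CUBIC)
b=np.clip(b.astype(float)*1.6,0,255).astype(np.uint8)
cv2.imwrite("pics/i7.png",b)
E
```

```text
time_s: 16.85
position: [0.5002, -0.1769, 0.1425]
ee_rot: [[0.037, -0.577, 0.816], [-0.999, -0.022, 0.03], [0.001, -0.817, -0.577]]
wrist_force: [10.7, 1.7, 1.1]
gripper_width: 0.0043
```

View pics/i7.png

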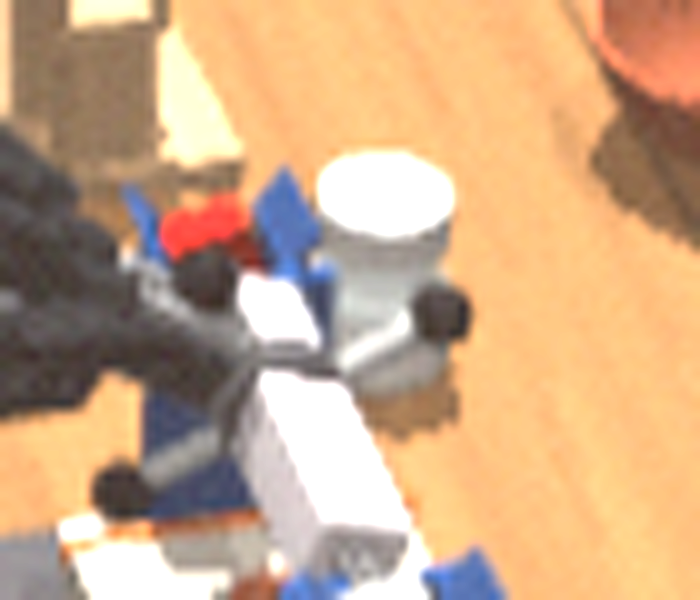

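The knob slipped out near the end of the swing. In the pic it is at crop (205,275) and the fingers are shut beside its spoke, with the barrel turned about 70°. I open, withdraw along the tool and look again.

```bash
python3 -m pendant '[[[0,0,0,0,0,0,0.3],[0,0,0,0,0,0,0.5],[0,0,0,0,0,0,0.5],[0,0,-0.015,0,0,0,0.5],[0,0,-0.035,0,0,0,0.5],[0,0,-0.06,0,0,0,0.5],[0,0,-0.085,-0.5,0,0,0.5],[0,0,-0.11,-1,0,0,0.5],[0,0,-0.12,-2,0,0,0.5],[0,0,-0.12,-3,0,0,0.5]]]'
python3 - <<'E'
from h import *
t=ctrl.get_image("top")[:,:,::-1];s=ctrl.get_image("side")[:,:,::-1]
cv2.imwrite("pics/j1t.png",t);cv2.imwrite("pics/j1s.png",s)
a=cv2.resize(t[170:230,360:460],(667,400),interpolation=cv2.INTER_CUBIC)
b=cv2.resize(s[200:310,290:380],(491,600),interpolation=cv2.INTER_CUBIC)
cv2.imwrite("pics/j1.png",a);cv2.imwrite("pics/j2.png",b)
E
```

```text
time_s: 17.9
position: [0.4057, -0.1712, 0.2045]
ee_rot: [[0.057, -0.76, 0.647], [-0.998, -0.027, 0.057], [-0.026, -0.649, -0.76]]
wrist_force: [1.1, 1.1, -1.7]
gripper_width: 0.0424
```

View pics/j1.png

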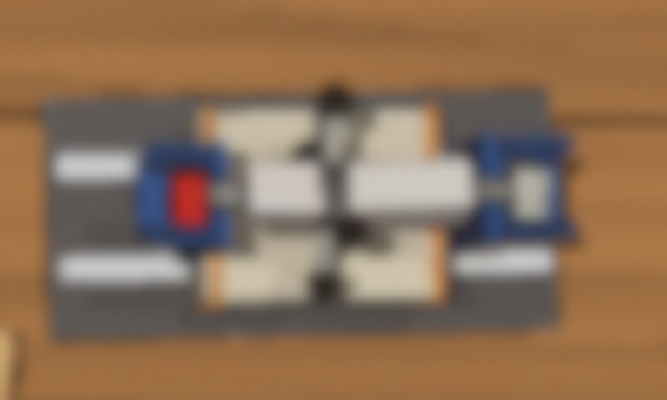

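View pics/j2.png

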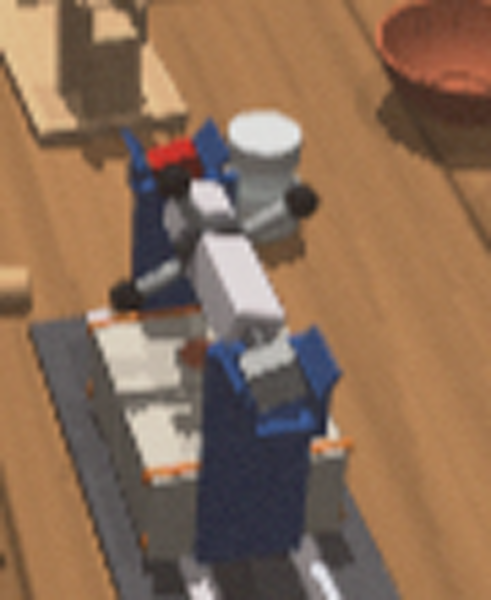

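Both heads are still in their pockets, rolled about 15°. The next knob is on the +x side at side crop (303,201). I measure head spacing and knob position.

```bash
cat > meas.py <<'E'
from h import *
np.set_printoptions(precision=4,suppress=True)
def meas(tf,sf,sboxes):
    t=cv2.imread(tf);s=cv2.imread(sf)
    red=lambda h:((h[...,0]<6)|(h[...,0]>174))&(h[...,1]>150)&(h[...,2]>120)
    white=lambda h:(h[...,1]<45)&(h[...,2]>140)
    dot=lambda h:(h[...,0]<14)&(h[...,1]>120)&(h[...,2]>150)
    blk=lambda h:(h[...,2]<65)
    for a,ce,rc,b in blobs(t,(375,185,400,210),red): print("red",a,ce,ray("top",rc,.137),ray("top",ce,.137))
    for a,ce,rc,b in blobs(t,(430,190,447,208),white): print("plain",a,ray("top",rc,.137))
    cream=lambda h:(h[...,1]<70)&(h[...,2]>130)
    # stripes at outer top edges
    for nm,box in(("L",(386,205,396,217)),("R",(420,205,430,217))):
        for a,ce,rc,b in blobs(t,box,lambda h:(h[...,0]<14)&(h[...,1]>110)&(h[...,2]>110),2): print("stripe",nm,a,ce,ray("top",ce,.06)[:2])
    for bx in sboxes:
        for a,ce,rc,b in blobs(s,bx,blk,4): print("sideknob",a,ce,rc)
    for a,ce,rc,b in blobs(t,(400,180,422,220),blk,2): print("topknob",a,ce,rc)
E
python3 - <<'E'
from meas import *
print("before");meas("pics/h1t.png","pics/h1s.png",[])
print("now");meas("pics/j1t.png","pics/j1s.png",[(338,228,354,246),(312,226,327,240)])
hub=np.array([.5170,-.1761,.125])
for f in(50,55,60,65,70,-20,-25,-30,-35,-40,-45):
    a=np.radians(f);k=hub+.044*np.array([np.sin(a)*.999,np.sin(a)*.035,np.cos(a)]);print(f,proj("side",k),proj("top",k))
E
```

```text
before
red 34.875 [386.3732 198.6985] [ 0.5141 -0.1075  0.137 ] [ 0.5143 -0.1071  0.137 ]
plain 24.9375 [ 0.5098 -0.279   0.137 ]
stripe L 3.0 [390.625  213.9792] [ 0.4734 -0.1326]
stripe R 5.25 [426.4851 206.2024] [ 0.4991 -0.2452]
topknob 19.0 [409.3964 187.2377] [409.125 187.125]
topknob 18.875 [410.1879 208.9421] [409.8608 209.0495]
now
red 33.3125 [387.9669 199.4449] [ 0.512  -0.1119  0.137 ] [ 0.5121 -0.1118  0.137 ]
plain 26.625 [ 0.5167 -0.2632  0.137 ]
plain 5.8125 [ 0.5201 -0.2363  0.137 ]
plain 5.0625 [ 0.4911 -0.2596  0.137 ]
stripe R 2.0 [425.7109 205.125 ] [ 0.5025 -0.2428]
sideknob 21.25 [344.6647 236.6176] [344.8291 236.5138]
sideknob 47.125 [319.8793 234.3266] [319.5  234.75]
topknob 10.4375 [412.0142 204.146 ] [412.    204.125]
topknob 7.25 [409.8211 184.7737] [409.875 184.75 ]
topknob 7.1875 [408.3315 213.0837] [408.375 213.125]
50 [342.7592 234.757 ] [410.4754 186.0425]
55 [343.6025 235.6667] [410.2142 185.3732]
60 [344.3292 236.6514] [409.944  184.8084]
65 [344.9344 237.7031] [409.6672 184.3517]
70 [345.4144 238.8134] [409.3859 184.0058]
-20 [323.4723 232.807 ] [412.1835 202.3455]
-25 [322.0045 233.4995] [412.1222 203.6143]
-30 [320.5898 234.2894] [412.0354 204.8394]
-35 [319.2397 235.1701] [411.9241 206.0105]
-40 [317.9651 236.1345] [411.7892 207.1183]
-45 [316.7764 237.1745] [411.6321 208.1537]
```

```bash
cat >> arc.py <<'E'
def to(lst):
    """lst of (grasp point world, tilt, retract mm)"""
    st=ctrl.state();R0=np.array(st["ee_rot"]);p0=np.array(st["position"])
    for g,th,ret in lst:
        t=np.radians(th);z=-(np.cos(t)*Z)+np.sin(t)*LX;x=-AX;y=np.cross(z,x);R=np.c_[x,y,z]
        p=np.array(g)+(.019-ret/1e3)*z
        print(th,ret,"shift mm",np.round(R0.T@(p-p0)*1e3,1),"turn",np.round(Ro.from_matrix(R0.T@R).as_rotvec()/np.radians(8),2),"tcp",np.round(p,4))
HUB=np.array([.517,-.1761,.125])
def kn(phi,r=.044,hub=HUB):
    f=np.radians(phi);return hub+r*(np.sin(f)*LX+np.cos(f)*Z)
E
python3 - <<'E'
from arc import *
to([([.50,-.175,.25],0,0),([.58,-.175,.25],-35,30),(kn(60),-35,70),(kn(60),-35,0)])
print(ctrl.state()["joint_positions"])
E
```

```text
0 0 shift mm [  8.2 -86.5  40.7] turn [-5.08  0.22  0.11] tcp [ 0.5   -0.175  0.231]
-35 30 shift mm [  12.5 -170.1   75.6] turn [-9.46  0.19  0.18] tcp [ 0.5863 -0.1748  0.259 ]
-35 70 shift mm [  13.  -122.9  127.6] turn [-9.46  0.19  0.18] tcp [ 0.5843 -0.1737  0.1888]
-35 0 shift mm [ 13.4 -55.1 144.9] turn [-9.46  0.19  0.18] tcp [ 0.5442 -0.1752  0.1314]
[-0.80746996 -0.06427822  2.43527004  1.13769435  0.5946863  -0.21177448]
```

```bash
python3 -m pendant '[[[0.002,-0.025,0.006,-1,0,0,0.5],[0.004,-0.05,0.015,-2,0.1,0,0.5],[0.006,-0.075,0.025,-3,0.15,0.1,0.5],[0.008,-0.1,0.038,-4,0.2,0.1,0.5],[0.009,-0.12,0.05,-5,0.2,0.1,0.5],[0.01,-0.14,0.06,-6,0.2,0.15,0.5],[0.011,-0.15,0.068,-7,0.2,0.15,0.5],[0.012,-0.16,0.075,-8,0.2,0.18,0.5],[0.0125,-0.17,0.0756,-9,0.2,0.18,0.5],[0.0125,-0.17,0.0756,-9.46,0.2,0.18,0.5]]]'
python3 - <<'E'
from arc import *
to([(kn(60),-35,70),(kn(60)+[.003,0,-.003],-35,0)])
print(ctrl.state()["joint_positions"])
E
```

```text
time_s: 19.0
position: [0.5865, -0.1718, 0.2564]
ee_rot: [[0.04, -0.909, -0.416], [-0.999, -0.045, 0.001], [-0.019, 0.415, -0.91]]
wrist_force: [-0.4, -0.2, 0.3]
gripper_width: 0.0423
-35 70 shift mm [  3.2 -26.   62.4] turn [-1.31  0.1   0.1 ] tcp [ 0.5843 -0.1737  0.1888]
-35 0 shift mm [  4.3 -17.2 132.7] turn [-1.31  0.1   0.1 ] tcp [ 0.5472 -0.1752  0.1284]
[-0.23385049  0.55137061  1.33670715 -0.09600729  1.67142255  1.30297186]
```

```bash
python3 -m pendant '[[[0.003,-0.012,0.025,-0.7,0.1,0.1,0.5],[0.003,-0.026,0.05,-1.31,0.1,0.1,0.5],[0.003,-0.026,0.063,-1.31,0.1,0.1,0.5],[0.0034,-0.024,0.08,-1.31,0.1,0.1,0.5],[0.0037,-0.022,0.095,-1.31,0.1,0.1,0.5],[0.004,-0.02,0.11,-1.31,0.1,0.1,0.5],[0.0043,-0.018,0.122,-1.31,0.1,0.1,0.5],[0.0043,-0.0172,0.13,-1.31,0.1,0.1,0.5],[0.0043,-0.0172,0.1325,-1.31,0.1,0.1,0.5],[0.0043,-0.0172,0.1325,-1.31,0.1,0.1,0.5]]]'
python3 - <<'E'
from h import *
s=ctrl.get_image("side")[:,:,::-1]
b=cv2.resize(s[205:265,300:370],(700,600),interpolation=cv2.INTER_CUBIC)
b=np.clip(b.astype(float)*1.6,0,255).astype(np.uint8)
cv2.imwrite("pics/k1.png",b)
E
```

```text
time_s: 20.0
position: [0.5473, -0.1789, 0.1294]
ee_rot: [[0.03, -0.822, -0.568], [-1.0, -0.019, -0.025], [0.01, 0.569, -0.823]]
wrist_force: [-0.0, -0.6, -0.1]
gripper_width: 0.0428
```

View pics/k1.png

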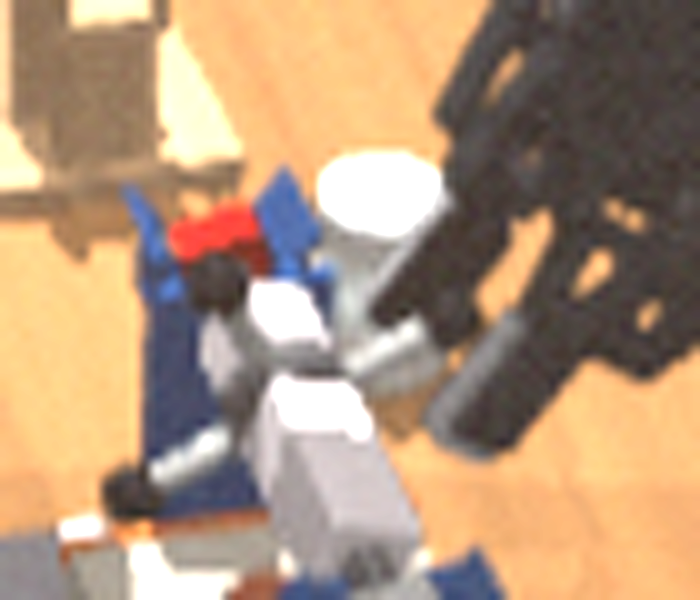

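```bash
python3 -m pendant '[[[-0.002,0,0,0,0.15,0,0.5],[-0.0035,0,0,0,0.15,0,0.5],[-0.0035,0,0,0,0.15,0,0.3],[-0.0035,0,0,0,0.15,0,0],[-0.0035,0,0,0,0.15,0,0],[-0.0035,0,0,0,0.15,0,0],[-0.0035,0,0,0,0.15,0,0],[-0.0035,0,0,0,0.15,0,0],[-0.0035,0,0,0,0.15,0,0],[-0.0035,0,0,0,0.15,0,0]]]'
python3 - <<'E'
from arc import *
hub=np.array([.517,-.1761,.124])
# keep grasp offset by using phi+5
rows(hub,[(64,-35),(59,-31),(54,-27),(49,-23),(44,-19),(39,-15),(34,-11),(29,-7),(24,-3)])
E
```

```text
time_s: 21.05
position: [0.5472, -0.1754, 0.1292]
ee_rot: [[0.041, -0.822, -0.568], [-0.999, -0.019, -0.046], [0.027, 0.569, -0.822]]
wrist_force: [1.0, 0.1, 0.2]
gripper_width: 0.0122
64 -35 shift mm [-0.4  0.4  2.1] turn [-0.04 -0.19 -0.07]
59 -31 shift mm [-0.4  2.5  0.3] turn [ 0.46 -0.19 -0.07]
54 -27 shift mm [-0.3  4.7 -1.3] turn [ 0.96 -0.19 -0.06]
49 -23 shift mm [-0.2  7.1 -2.6] turn [ 1.46 -0.19 -0.05]
44 -19 shift mm [-0.2  9.6 -3.7] turn [ 1.96 -0.2  -0.05]
39 -15 shift mm [-0.1 12.1 -4.6] turn [ 2.46 -0.2  -0.04]
34 -11 shift mm [-0.1 14.7 -5.2] turn [ 2.96 -0.2  -0.03]
29 -7 shift mm [-0.1 17.4 -5.5] turn [ 3.46 -0.2  -0.03]
24 -3 shift mm [-0.  20.  -5.6] turn [ 3.96 -0.2  -0.02]
```

```bash
python3 -m pendant '[[[0,0.0023,-0.0012,0.46,-0.1,0,0],[0,0.0047,-0.0025,0.96,-0.2,0,0],[0,0.0071,-0.0037,1.46,-0.2,0,0],[0,0.0096,-0.0047,1.96,-0.2,0,0],[0,0.0121,-0.0054,2.46,-0.2,0,0],[0,0.0147,-0.0059,2.96,-0.2,0,0],[0,0.0174,-0.006,3.46,-0.2,0,0],[0,0.02,-0.006,3.96,-0.2,0,0],[0,0.02,-0.006,3.96,-0.2,0,0],[0,0.02,-0.006,3.96,-0.2,0,0]]]'
python3 - <<'E'
from h import *
s=ctrl.get_image("side")[:,:,::-1]
b=cv2.resize(s[205:265,300:370],(700,600),interpolation=cv2.INTER_CUBIC)
b=np.clip(b.astype(float)*1.6,0,255).astype(np.uint8)
cv2.imwrite("pics/k2.png",b)
from arc import *
hub=np.array([.517,-.1761,.124])
st=ctrl.state();print("grasp",st["position"]-.019*st["ee_rot"][:,2])
rows(hub,[(24,-3),(19,2),(14,6),(9,11),(4,15),(-1,20),(-6,24),(-11,28),(-16,32),(-21,36)])
E
```

```text
time_s: 22.05
position: [0.5363, -0.1761, 0.1474]
ee_rot: [[0.032, -0.998, -0.046], [-0.999, -0.032, -0.004], [0.003, 0.046, -0.999]]
wrist_force: [6.1, 0.7, 3.9]
gripper_width: 0.0122
grasp [ 0.53731554 -0.17596576  0.1662055 ]
24 -3 shift mm [-0.6  2.4  2.1] turn [-0.04 -0.02 -0.02]
19 2 shift mm [-0.6  4.4  0.8] turn [ 0.58 -0.02 -0.02]
14 6 shift mm [-0.6  6.8 -0.3] turn [ 1.08 -0.02 -0.02]
9 11 shift mm [-0.6  9.  -1.2] turn [ 1.71 -0.02 -0.02]
4 15 shift mm [-0.6 11.5 -1.8] turn [ 2.21 -0.02 -0.02]
-1 20 shift mm [-0.6 13.8 -2.3] turn [ 2.83 -0.02 -0.02]
-6 24 shift mm [-0.6 16.4 -2.4] turn [ 3.33 -0.02 -0.02]
-11 28 shift mm [-0.6 19.  -2.3] turn [ 3.83 -0.02 -0.02]
-16 32 shift mm [-0.6 21.6 -2. ] turn [ 4.33 -0.02 -0.01]
-21 36 shift mm [-0.5 24.1 -1.4] turn [ 4.83 -0.02 -0.01]
```

View pics/k2.png

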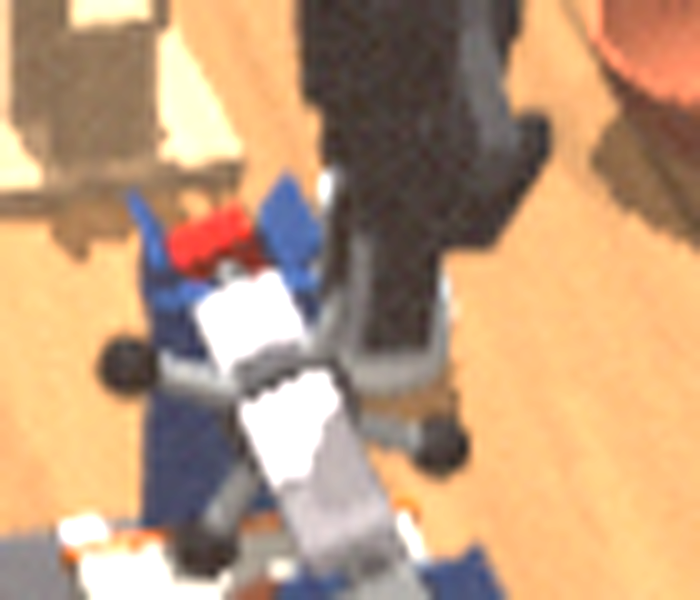

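The barrel follows well, with the knob now about 25° from the top and force around 7 N. I continue over the top.

```bash
python3 -m pendant '[[[0,0.0025,0.0005,0.4,0,0,0],[0,0.0045,0,0.8,0,0,0],[0,0.0068,-0.0005,1.2,0,0,0],[0,0.009,-0.0012,1.7,0,0,0],[0,0.0115,-0.0018,2.2,0,0,0],[0,0.0138,-0.0022,2.8,0,0,0],[0,0.0164,-0.0023,3.3,0,0,0],[0,0.019,-0.0022,3.8,0,0,0],[0,0.019,-0.0022,3.8,0,0,0],[0,0.019,-0.0022,3.8,0,0,0]]]'
python3 - <<'E'
from h import *
s=ctrl.get_image("side")[:,:,::-1]
b=cv2.resize(s[205:265,300:370],(700,600),interpolation=cv2.INTER_CUBIC)
b=np.clip(b.astype(float)*1.6,0,255).astype(np.uint8)
cv2.imwrite("pics/k3.png",b)
from arc import *
hub=np.array([.517,-.1761,.124])
st=ctrl.state();print("grasp",st["position"]-.019*st["ee_rot"][:,2])
rows(hub,[(-11,28),(-16,32),(-21,36),(-26,40),(-31,44),(-36,48),(-41,50),(-46,52)])
E
```

```text
time_s: 23.1
position: [0.5176, -0.1779, 0.1516]
ee_rot: [[0.03, -0.885, 0.466], [-1.0, -0.029, 0.011], [0.004, -0.466, -0.885]]
wrist_force: [1.6, -0.8, 13.2]
gripper_width: 0.0124
grasp [ 0.50889442 -0.17809798  0.16840804]
-11 28 shift mm [-1.8  0.7  1. ] turn [ 0.03 -0.04 -0.01]
-16 32 shift mm [-1.8  3.1 -0. ] turn [ 0.53 -0.04 -0.01]
-21 36 shift mm [-1.8  5.5 -0.8] turn [ 1.03 -0.04 -0.01]
-26 40 shift mm [-1.8  8.1 -1.3] turn [ 1.53 -0.04 -0.01]
-31 44 shift mm [-1.8 10.6 -1.6] turn [ 2.03 -0.04 -0.01]
-36 48 shift mm [-1.8 13.2 -1.6] turn [ 2.53 -0.04 -0.01]
-41 50 shift mm [-1.8 16.3 -1.1] turn [ 2.78 -0.04 -0.01]
-46 52 shift mm [-1.8 19.4 -0.4] turn [ 3.03 -0.04 -0.  ]
```

View pics/k3.png

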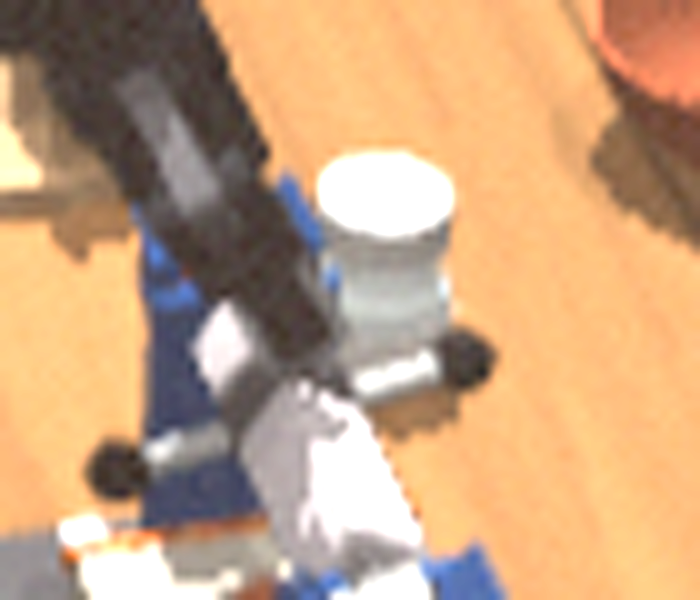

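```bash
python3 -m pendant '[[[0,0.0012,-0.0002,0.25,0,0,0],[0,0.0024,-0.0005,0.5,0,0,0],[0,0.0036,-0.0009,0.75,0,0,0],[0,0.0048,-0.0012,1,0,0,0],[0,0.006,-0.0014,1.25,0,0,0],[0,0.0072,-0.0016,1.5,0,0,0],[0,0.0084,-0.0018,1.75,0,0,0],[0,0.0096,-0.0019,2,0,0,0],[0,0.0096,-0.0019,2,0,0,0],[0,0.0096,-0.0019,2,0,0,0]]]'
python3 - <<'E'
from h import *
s=ctrl.get_image("side")[:,:,::-1]
b=cv2.resize(s[205:265,300:370],(700,600),interpolation=cv2.INTER_CUBIC)
b=np.clip(b.astype(float)*1.6,0,255).astype(np.uint8)
cv2.imwrite("pics/k4.png",b)
from arc import *
hub=np.array([.517,-.1761,.1245])
st=ctrl.state();print("grasp",st["position"]-.019*st["ee_rot"][:,2])
rows(hub,[(-26,44),(-31,47),(-36,50),(-41,52),(-46,54)])
E
```

```text
time_s: 24.15
position: [0.5079, -0.177, 0.1484]
ee_rot: [[0.032, -0.722, 0.691], [-0.999, -0.024, 0.022], [0.001, -0.691, -0.722]]
wrist_force: [-0.6, 0.1, 12.5]
gripper_width: 0.0125
grasp [ 0.49477842 -0.17739495  0.16213166]
-26 44 shift mm [-0.6 -3.6  0.7] turn [ 0.03 -0.02 -0.01]
-31 47 shift mm [-0.6 -0.8 -0.4] turn [ 0.41 -0.02 -0.01]
-36 50 shift mm [-0.6  1.9 -1.1] turn [ 0.78 -0.02 -0.01]
-41 52 shift mm [-0.6  5.1 -1.6] turn [ 1.03 -0.02 -0.01]
-46 54 shift mm [-0.5  8.3 -1.7] turn [ 1.28 -0.02 -0.01]
```

View pics/k4.png

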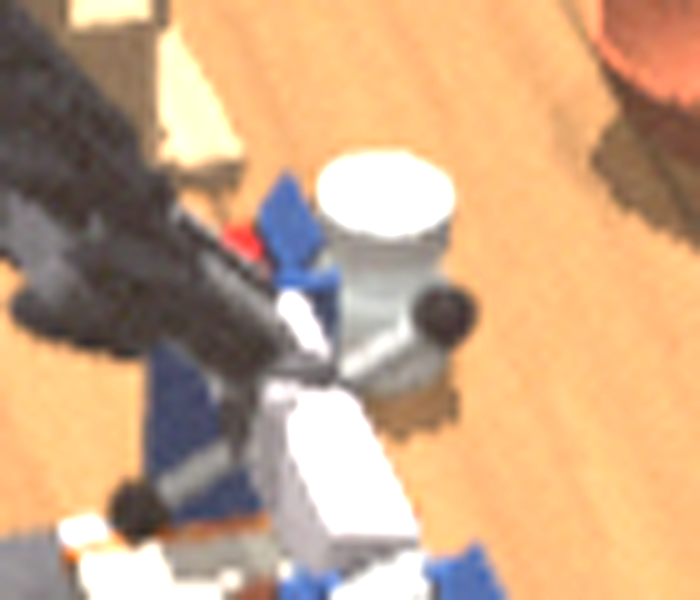

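```bash
python3 -m pendant '[[[0,0.001,-0.0003,0.15,0,0,0],[0,0.002,-0.0006,0.3,0,0,0],[0,0.003,-0.0009,0.5,0,0,0],[0,0.004,-0.0011,0.7,0,0,0],[0,0.005,-0.0012,0.85,0,0,0],[0,0.006,-0.0013,1,0,0,0],[0,0.007,-0.0013,1.1,0,0,0],[0,0.007,-0.0013,1.1,0,0,0],[0,0.007,-0.0013,1.1,0,0,0],[0,0.007,-0.0013,1.1,0,0,0]]]'
python3 - <<'E'
from h import *
s=ctrl.get_image("side")[:,:,::-1]
b=cv2.resize(s[205:265,300:370],(700,600),interpolation=cv2.INTER_CUBIC)
b=np.clip(b.astype(float)*1.6,0,255).astype(np.uint8)
cv2.imwrite("pics/k5.png",b)
E
```

```text
time_s: 25.2
position: [0.5011, -0.177, 0.1435]
ee_rot: [[0.034, -0.61, 0.792], [-0.999, -0.023, 0.025], [0.003, -0.792, -0.61]]
wrist_force: [0.4, -0.0, 5.2]
gripper_width: 0.0123
```

View pics/k5.png

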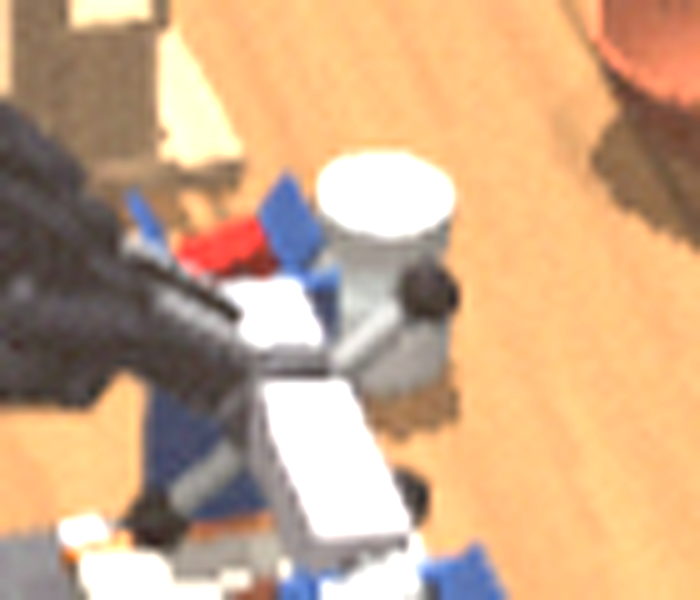

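The knob is about 42° past the top and force is low. I release and measure.

```bash
python3 -m pendant '[[[0,0,0,0,0,0,0.3],[0,0,0,0,0,0,0.5],[0,0,0,0,0,0,0.5],[0,0,-0.015,0,0,0,0.5],[0,0,-0.035,0,0,0,0.5],[0,0,-0.06,0,0,0,0.5],[0,0,-0.085,-0.5,0,0,0.5],[0,-0.01,-0.11,-1,0,0,0.5],[0,-0.02,-0.12,-2,0,0,0.5],[0,-0.03,-0.12,-3,0,0,0.5]]]'
python3 - <<'E'
from h import *
t=ctrl.get_image("top")[:,:,::-1];s=ctrl.get_image("side")[:,:,::-1]
cv2.imwrite("pics/l1t.png",t);cv2.imwrite("pics/l1s.png",s)
a=cv2.resize(t[170:230,360:460],(667,400),interpolation=cv2.INTER_CUBIC)
b=cv2.resize(s[200:310,290:380],(491,600),interpolation=cv2.INTER_CUBIC)
cv2.imwrite("pics/l1.png",a);cv2.imwrite("pics/l2.png",b)
from meas import *
meas("pics/l1t.png","pics/l1s.png",[(336,224,354,246),(312,226,327,244)])
E
```

```text
time_s: 26.25
position: [0.4266, -0.1674, 0.222]
ee_rot: [[0.066, -0.756, 0.651], [-0.997, -0.029, 0.068], [-0.032, -0.653, -0.756]]
wrist_force: [-0.5, 0.5, -0.4]
gripper_width: 0.0427
red 31.4375 [390.62   199.4575] [ 0.5121 -0.1196  0.137 ] [ 0.5122 -0.1196  0.137 ]
plain 25.5 [ 0.5159 -0.2555  0.137 ]
plain 7.1875 [ 0.5182 -0.2367  0.137 ]
plain 5.0625 [ 0.4911 -0.2596  0.137 ]
stripe R 4.0625 [424.6404 206.575 ] [ 0.4979 -0.2394]
sideknob 25.375 [342.3633 233.6995] [342.375 233.5  ]
sideknob 53.625 [317.2555 237.4575] [317.25 237.25]
topknob 9.8125 [410.4705 186.4212] [410.5   186.375]
topknob 9.375 [411.7833 207.4583] [411.875 207.375]
```

View pics/l1.png

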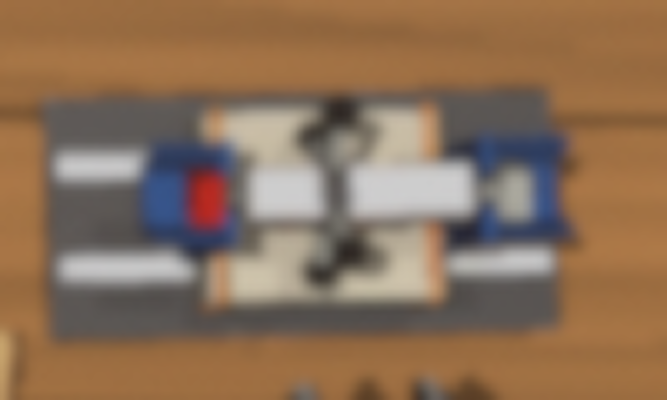

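View pics/l2.png

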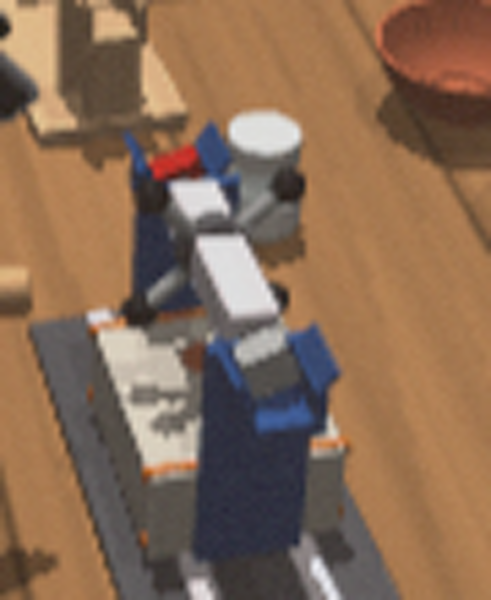

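Run:
```python
from h import *
o=[]
for n in("h1t","j1t","l1t"):
    t=cv2.imread(f"pics/{n}.png");a=cv2.resize(t[180:218,385:432],(376,304),interpolation=cv2.INTER_LANCZOS4);o.append(np.clip(a*1.4,0,255).astype(np.uint8))
p=[]
for n in("h1s","j1s","l1s"):
    t=cv2.imread(f"pics/{n}.png");a=cv2.resize(t[250:300,300:360],(376,313),interpolation=cv2.INTER_LANCZOS4);p.append(np.clip(a*1.4,0,255).astype(np.uint8))
im=np.vstack([np.hstack(o[1:]),np.hstack(p[1:])]);cv2.imwrite("pics/m1.png",cv2.resize(im,(725,595)))
```

```text
(no output)
```

View pics/m1.png

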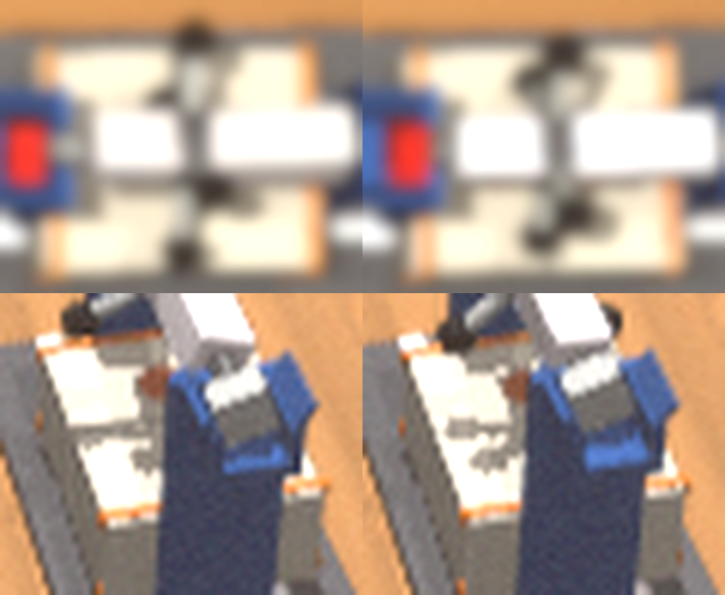

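In both views the dark gap between the mould halves is gone, and the heads are 136 mm apart, the shut value. I pinch the knob at +48° once more to turn until it resists and make sure it is tight.

Run:
```python
from arc import *
to([([.50,-.175,.25],0,0),([.57,-.175,.25],-25,30),(kn(48),-25,70),(kn(48),-25,0)])
```

```text
0 0 shift mm [ 11.3 -58.1  40.7] turn [-5.13  0.29  0.16] tcp [ 0.5   -0.175  0.231]
-25 30 shift mm [  15.4 -133.4   67.7] turn [-8.25  0.25  0.22] tcp [ 0.5746 -0.1748  0.26  ]
-25 70 shift mm [ 16.3 -91.9 110.2] turn [-8.25  0.25  0.22] tcp [ 0.5712 -0.1742  0.2007]
-25 0 shift mm [ 17.2 -27.9 138.6] turn [-8.25  0.25  0.22] tcp [ 0.5417 -0.1752  0.1372]
```

```bash
python3 -m pendant '[[[0.002,-0.02,0.006,-0.9,0,0,0.5],[0.004,-0.04,0.015,-1.8,0.1,0,0.5],[0.006,-0.06,0.025,-2.7,0.15,0.1,0.5],[0.009,-0.08,0.035,-3.6,0.2,0.1,0.5],[0.011,-0.1,0.045,-4.5,0.25,0.15,0.5],[0.013,-0.115,0.055,-5.4,0.25,0.2,0.5],[0.015,-0.125,0.062,-6.3,0.25,0.2,0.5],[0.0154,-0.133,0.0677,-7.2,0.25,0.22,0.5],[0.0154,-0.133,0.0677,-8.25,0.25,0.22,0.5],[0.0154,-0.133,0.0677,-8.25,0.25,0.22,0.5]]]'
python3 - <<'E'
from arc import *
to([(kn(48),-25,70),(kn(48)+[.002,0,-.002],-25,0)])
E
```

```text
time_s: 27.35
position: [0.5735, -0.1714, 0.2549]
ee_rot: [[0.04, -0.902, -0.431], [-0.999, -0.043, -0.003], [-0.015, 0.43, -0.903]]
wrist_force: [0.7, -1.1, 0.5]
gripper_width: 0.0424
-25 70 shift mm [  3.6 -21.2  50. ] turn [0.06 0.08 0.08] tcp [ 0.5712 -0.1742  0.2007]
-25 0 shift mm [  4.5 -24.4 120.9] turn [0.06 0.08 0.08] tcp [ 0.5437 -0.1752  0.1352]
```

```bash
python3 -m pendant '[[[0.001,-0.012,0.025,0,0,0,0.5],[0.001,-0.0212,0.05,0,0,0,0.5],[0.001,-0.022,0.07,0,0,0,0.5],[0.001,-0.023,0.09,0,0,0,0.5],[0.001,-0.0235,0.105,0,0,0,0.5],[0.001,-0.024,0.115,0,0,0,0.5],[0.001,-0.0244,0.121,0,0,0,0.5],[0.001,-0.0244,0.121,0,0,0,0.5],[0.001,-0.0244,0.121,0,0,0,0.5],[0.001,-0.0244,0.121,0,0,0,0.5]]]'
python3 - <<'E'
from arc import *
to([(kn(48),-25,0),(kn(48)+[.002,0,-.002],-25,0)])
E
```

```text
time_s: 28.35
position: [0.5449, -0.1757, 0.1381]
ee_rot: [[0.035, -0.906, -0.422], [-0.999, -0.033, -0.011], [-0.004, 0.422, -0.906]]
wrist_force: [0.5, -0.1, 0.6]
gripper_width: 0.0428
-25 0 shift mm [-0.5  2.5  2.2] turn [-0.    0.03  0.01] tcp [ 0.5417 -0.1752  0.1372]
-25 0 shift mm [-0.5 -0.1  3.1] turn [-0.    0.03  0.01] tcp [ 0.5437 -0.1752  0.1352]
```

```bash
python3 -m pendant '[[[0,0,0.0015,0,0,0,0.5],[0,0,0.003,0,0,0,0.4],[0,0,0.003,0,0,0,0.2],[0,0,0.003,0,0,0,0],[0,0,0.003,0,0,0,0],[0,0,0.003,0,0,0,0],[0,0,0.003,0,0,0,0],[0,0,0.003,0,0,0,0],[0,0,0.003,0,0,0,0],[0,0,0.003,0,0,0,0]]]'
python3 - <<'E'
from arc import *
hub=HUB;rows(hub,[(52,-25),(47,-21),(42,-17),(37,-13),(32,-9),(27,-5)])
E
```

```text
time_s: 29.35
position: [0.5429, -0.1756, 0.1347]
ee_rot: [[0.034, -0.905, -0.423], [-0.999, -0.033, -0.011], [-0.004, 0.424, -0.906]]
wrist_force: [0.4, 2.2, 0.8]
gripper_width: 0.0123
52 -25 shift mm [-0.4 -0.6 -0.5] turn [0.01 0.03 0.01]
47 -21 shift mm [-0.4  1.6 -2.1] turn [0.51 0.03 0.01]
42 -17 shift mm [-0.4  3.9 -3.6] turn [1.01 0.03 0.01]
37 -13 shift mm [-0.4  6.3 -4.7] turn [1.51 0.03 0.01]
32 -9 shift mm [-0.4  8.8 -5.7] turn [2.01 0.03 0.01]
27 -5 shift mm [-0.4 11.4 -6.4] turn [2.51 0.03 0.  ]
```

```bash
python3 -m pendant '[[[0,0.0008,-0.0008,0.25,0,0,0],[0,0.0016,-0.0018,0.5,0,0,0],[0,0.0028,-0.0027,0.75,0,0,0],[0,0.0039,-0.0034,1,0,0,0],[0,0.0051,-0.004,1.25,0,0,0],[0,0.0063,-0.0045,1.5,0,0,0],[0,0.0063,-0.0045,1.5,0,0,0],[0,0.0063,-0.0045,1.5,0,0,0],[0,0.0063,-0.0045,1.5,0,0,0],[0,0.0063,-0.0045,1.5,0,0,0]]]'
python3 - <<'E'
from h import *
s=ctrl.get_image("side")[:,:,::-1]
b=cv2.resize(s[205:265,300:370],(700,600),interpolation=cv2.INTER_CUBIC)
b=np.clip(b.astype(float)*1.6,0,255).astype(np.uint8)
cv2.imwrite("pics/n1.png",b)
from arc import *
st=ctrl.state();print("grasp",st["position"]-.019*st["ee_rot"][:,2])
rows(HUB,[(37,-13),(32,-9),(27,-5),(22,-1),(17,3),(12,7)])
E
```

```text
time_s: 30.35
position: [0.5394, -0.1758, 0.1411]
ee_rot: [[0.035, -0.973, -0.226], [-0.999, -0.035, -0.004], [-0.004, 0.226, -0.974]]
wrist_force: [4.0, 2.7, -4.7]
gripper_width: 0.0124
grasp [ 0.54365229 -0.17569048  0.15963751]
37 -13 shift mm [-0.4  0.3 -0.4] turn [0.01 0.03 0.  ]
32 -9 shift mm [-0.5  2.5 -1.9] turn [0.51 0.03 0.  ]
27 -5 shift mm [-0.5  4.9 -3.1] turn [1.01 0.03 0.  ]
22 -1 shift mm [-0.5  7.3 -4.1] turn [1.51 0.03 0.  ]
17 3 shift mm [-0.5  9.8 -4.9] turn [2.01 0.03 0.  ]
12 7 shift mm [-0.5 12.4 -5.4] turn [ 2.51  0.03 -0.  ]
```

View pics/n1.png

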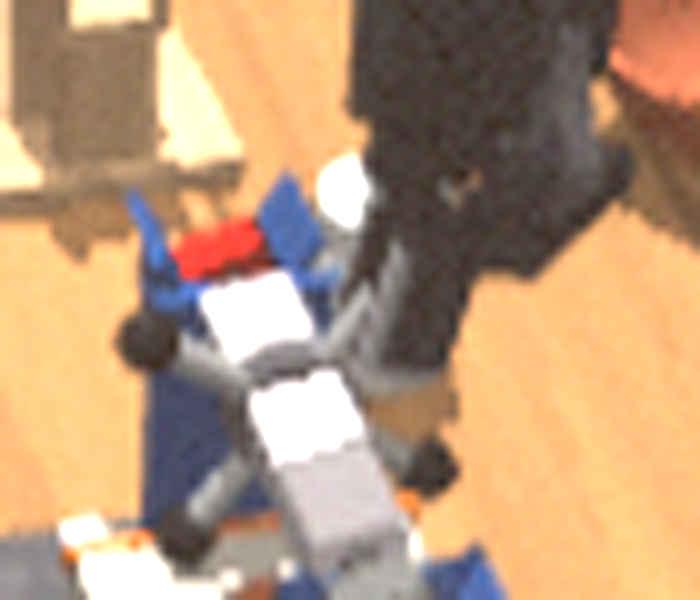

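```bash
python3 -m pendant '[[[0,0.0012,-0.0006,0.25,0,0,0],[0,0.0024,-0.0014,0.5,0,0,0],[0,0.0036,-0.0021,0.75,0,0,0],[0,0.0048,-0.0027,1,0,0,0],[0,0.006,-0.0032,1.25,0,0,0],[0,0.0073,-0.0037,1.5,0,0,0],[0,0.0073,-0.0037,1.5,0,0,0],[0,0.0073,-0.0037,1.5,0,0,0],[0,0.0073,-0.0037,1.5,0,0,0],[0,0.0073,-0.0037,1.5,0,0,0]]]'
python3 - <<'E'
from h import *
s=ctrl.get_image("side")[:,:,::-1]
b=cv2.resize(s[205:265,300:370],(700,600),interpolation=cv2.INTER_CUBIC)
b=np.clip(b.astype(float)*1.6,0,255).astype(np.uint8)
cv2.imwrite("pics/n2.png",b)
from arc import *
st=ctrl.state();print("grasp",st["position"]-.019*st["ee_rot"][:,2])
rows(HUB,[(22,-1),(17,3),(12,7),(7,11),(2,15)])
E
```

```text
time_s: 31.4
position: [0.5363, -0.1761, 0.1471]
ee_rot: [[0.034, -0.999, -0.012], [-0.999, -0.034, 0.003], [-0.003, 0.012, -1.0]]
wrist_force: [17.0, 4.4, -11.7]
gripper_width: 0.0123
grasp [ 0.53655712 -0.17613786  0.1661184 ]
22 -1 shift mm [-0.7  3.2  0.4] turn [-0.04  0.02 -0.  ]
17 3 shift mm [-0.7  5.5 -0.9] turn [ 0.46  0.02 -0.  ]
12 7 shift mm [-0.7  7.9 -2. ] turn [ 0.96  0.02 -0.01]
7 11 shift mm [-0.7 10.4 -2.8] turn [ 1.46  0.02 -0.01]
2 15 shift mm [-0.7 12.9 -3.3] turn [ 1.96  0.02 -0.01]
```

View pics/n2.png

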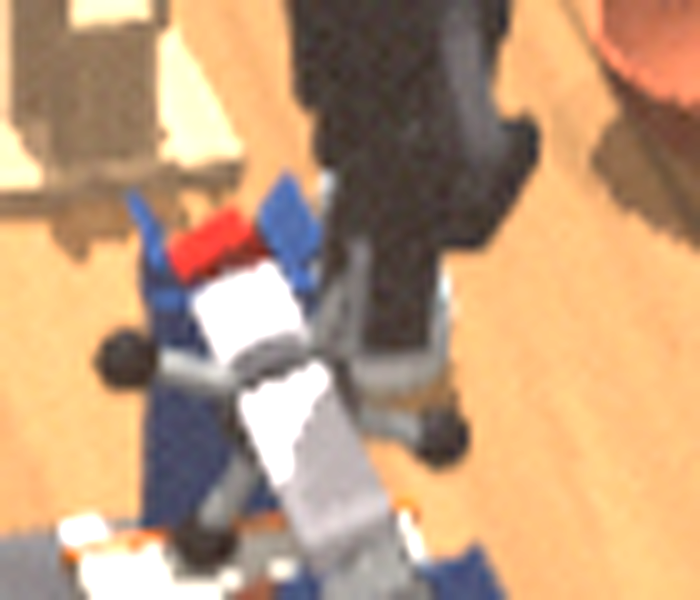

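Force rose to about 21 N and the heads begin to roll along with the barrel, so it is tight. I release and measure.

```bash
python3 -m pendant '[[[0,-0.001,0,0,0,0,0],[0,-0.002,0,0,0,0,0],[0,-0.002,0,0,0,0,0.3],[0,-0.002,0,0,0,0,0.5],[0,-0.002,0,0,0,0,0.5],[0,-0.002,-0.02,0,0,0,0.5],[0,-0.01,-0.05,0,0,0,0.5],[0,-0.03,-0.08,0,0,0,0.5],[0,-0.05,-0.11,0,0,0,0.5],[0,-0.06,-0.12,0,0,0,0.5]]]'
python3 -m pendant '[[[0,0.04,-0.01,0,0,0,0.5],[0,0.08,-0.01,0,0,0,0.5],[0,0.12,-0.01,0,0,0,0.5],[0,0.16,-0.01,0,0,0,0.5],[0,0.2,-0.01,0,0,0,0.5],[0,0.22,-0.01,0,0,0,0.5],[0,0.22,-0.01,0,0,0,0.5],[0,0.22,-0.01,0,0,0,0.5],[0,0.22,-0.01,0,0,0,0.5],[0,0.22,-0.01,0,0,0,0.5]]]'
python3 - <<'E'
from h import *
t=ctrl.get_image("top")[:,:,::-1];s=ctrl.get_image("side")[:,:,::-1]
cv2.imwrite("pics/o1t.png",t);cv2.imwrite("pics/o1s.png",s)
a=cv2.resize(t[170:230,360:460],(667,400),interpolation=cv2.INTER_CUBIC)
b=cv2.resize(s[200:310,290:380],(491,600),interpolation=cv2.INTER_CUBIC)
cv2.imwrite("pics/o1.png",a);cv2.imwrite("pics/o2.png",b)
from meas import *
meas("pics/o1t.png","pics/o1s.png",[(336,224,354,246),(310,226,327,244)])
E
```

```text
time_s: 32.45
position: [0.5973, -0.175, 0.2693]
ee_rot: [[0.035, -0.999, -0.014], [-0.999, -0.035, 0.002], [-0.002, 0.014, -1.0]]
wrist_force: [0.8, -0.1, 0.1]
gripper_width: 0.0427
time_s: 33.45
position: [0.3762, -0.1821, 0.2795]
ee_rot: [[0.035, -0.999, -0.019], [-0.999, -0.035, 0.003], [-0.004, 0.019, -1.0]]
wrist_force: [-0.7, -0.2, -0.1]
gripper_width: 0.0426
red 27.6875 [390.7531 200.1385] [ 0.5102 -0.12    0.137 ] [ 0.5102 -0.12    0.137 ]
plain 16.4375 [ 0.5144 -0.2562  0.137 ]
plain 8.5625 [ 0.5164 -0.2366  0.137 ]
stripe R 3.875 [424.6129 206.8306] [ 0.4971 -0.2393]
sideknob 26.125 [339.7829 231.5233] [339.875 231.625]
sideknob 33.5 [315.4827 238.0443] [315.4038 237.7692]
sideknob 4.25 [317.9301 242.5184] [317.75  242.375]
topknob 16.125 [409.6531 187.7597] [409.2159 187.9151]
topknob 13.375 [410.271  209.3236] [409.8108 209.3851]
```

View pics/o1.png

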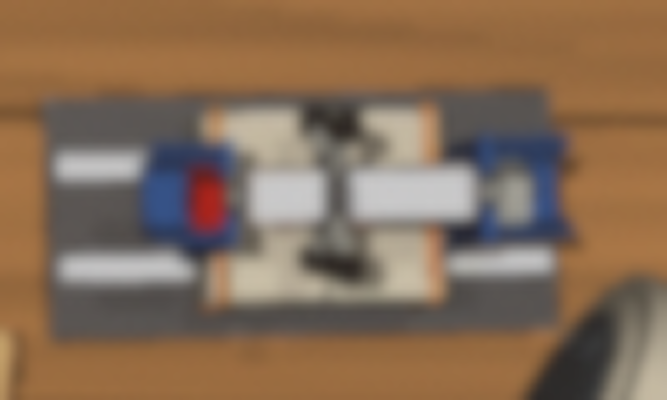

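View pics/o2.png

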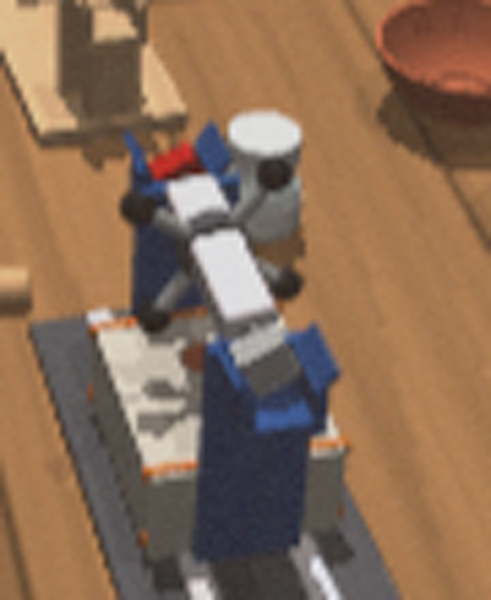

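Head spacing (136 mm) and the mould edges did not change in this last stroke, so the mould was already hard shut. The extra turn only rolled the heads, now about 30° in their pockets. I check how high the axis sits.

Run:
```python
from meas import *
from arc import HUB,kn
for z in(.121,.125,.129,.133):print(z,proj("side",[.517,-.1761,z]),proj("top",[.517,-.1761,z]))
def hubpx(f,boxes):
    s=cv2.imread(f);o=[]
    for b in boxes:
        r=blobs(s,b,lambda h:h[...,2]<70,3);o.append(r[0][2] if r else None);
    return o
r=hubpx("pics/o1s.png",[(333,226,348,240),(310,232,321,244),(312,252,324,266),(337,245,350,259)]);print(r)
print((r[0]+r[2])/2,(r[1]+r[3])/2)
for f in(30,35,40,45):print(f,proj("side",kn(f)))
d=r[0]-r[2];print(d)
h=hubpx("pics/h1s.png",[(334,226,352,242),(310,230,321,246)]);print(h)
```

```text
0.121 [328.709  247.3178] [408.5895 198.533 ]
0.125 [328.784  245.9974] [408.8768 198.4138]
0.129 [328.8592 244.6717] [409.166  198.2937]
0.133 [328.9348 243.3405] [409.4572 198.1729]
[array([339.875, 231.625]), array([316.25 , 238.625]), array([317.25 , 256.125]), array([342.0466, 251.9547])]
[328.5625 243.875 ] [329.1483 245.2899]
30 [338.354  232.0107]
35 [339.5967 232.5509]
40 [340.7516 233.1926]
45 [341.8103 233.9301]
[ 22.625 -24.5  ]
[array([341.625, 234.   ]), array([317.25 , 239.625])]
```

The axis sits 3–4 mm high because the heads are rolled. I pinch the same knob and turn it gently back about 18° while lowering. The free heads should settle flatter with the threads held by friction, and I'll check that it stays tight.

Run:
```python
from arc import *
h=np.array([.5165,-.1761,.1285])
to([(kn(37,hub=h),-10,110),(kn(37,hub=h),-10,60),(kn(37,hub=h),-10,0)])
```

```text
-10 110 shift mm [  -0.9 -183.4   22.6] turn [-1.11  0.03  0.  ] tcp [ 0.5588 -0.1746  0.2533]
-10 60 shift mm [  -0.6 -175.7   72. ] turn [-1.11  0.03  0.  ] tcp [ 0.5501 -0.1749  0.204 ]
-10 0 shift mm [  -0.4 -166.4  131.3] turn [-1.11  0.03  0.  ] tcp [ 0.5397 -0.1753  0.1449]
```

```bash
python3 -m pendant '[[[-0.001,-0.04,0,-0.3,0,0,0.5],[-0.001,-0.08,0,-0.6,0,0,0.5],[-0.001,-0.12,0,-0.9,0,0,0.5],[-0.001,-0.155,0.005,-1.1,0,0,0.5],[-0.001,-0.178,0.015,-1.1,0,0,0.5],[-0.001,-0.183,0.025,-1.1,0,0,0.5],[-0.001,-0.181,0.04,-1.1,0,0,0.5],[-0.001,-0.178,0.06,-1.1,0,0,0.5],[-0.001,-0.1757,0.072,-1.1,0,0,0.5],[-0.001,-0.1757,0.072,-1.1,0,0,0.5]]]'
python3 - <<'E'
from arc import *
h=np.array([.5165,-.1761,.1285])
to([(kn(37,hub=h),-10,0)])
E
```

```text
time_s: 34.55
position: [0.5471, -0.1745, 0.2026]
ee_rot: [[0.034, -0.984, -0.175], [-0.999, -0.034, -0.001], [-0.005, 0.175, -0.985]]
wrist_force: [-0.1, -0.7, 0.3]
gripper_width: 0.0427
-10 0 shift mm [ 0.8 -2.8 58.1] turn [ 0.01  0.04 -0.  ] tcp [ 0.5397 -0.1753  0.1449]
```

```bash
python3 -m pendant '[[[0,-0.001,0.02,0,0,0,0.5],[0,-0.002,0.04,0,0,0,0.5],[0,-0.002,0.053,0,0,0,0.5],[0,-0.0022,0.058,0,0,0,0.5],[0,-0.0022,0.058,0,0,0,0.4],[0,-0.0022,0.058,0,0,0,0.2],[0,-0.0022,0.058,0,0,0,0],[0,-0.0022,0.058,0,0,0,0],[0,-0.0022,0.058,0,0,0,0],[0,-0.0022,0.058,0,0,0,0]]]'
python3 -m pendant '[[[0,0,0,0,0,0,0],[0,0,0,0,0,0,0],[0,0,0,0,0,0,0],[0,0,0,0,0,0,0],[0,0,0,0,0,0,0],[0,0,0,0,0,0,0],[0,0,0,0,0,0,0],[0,0,0,0,0,0,0],[0,0,0,0,0,0,0],[0,0,0,0,0,0,0]]]'
python3 - <<'E'
from arc import *
st=ctrl.state();print("grasp",st["position"]-.019*st["ee_rot"][:,2])
for i,(f,th,z) in enumerate([(37,-10,.1285),(43,-15,.127),(49,-20,.126),(55,-25,.1245)]): rows(np.array([.5165,-.1761,z]),[(f,th)])
E
```

```text
time_s: 35.55
position: [0.5426, -0.1752, 0.1474]
ee_rot: [[0.035, -0.985, -0.17], [-0.999, -0.035, -0.003], [-0.003, 0.17, -0.986]]
wrist_force: [3.1, -2.9, 3.9]
gripper_width: 0.0121
time_s: 36.55
position: [0.5425, -0.1751, 0.1472]
ee_rot: [[0.035, -0.985, -0.17], [-0.999, -0.035, -0.003], [-0.003, 0.17, -0.985]]
wrist_force: [4.2, -3.8, 5.2]
gripper_width: 0.0125
grasp [ 0.54568235 -0.17506299  0.16595153]
37 -10 shift mm [0.1 2.4 2.7] turn [-0.03  0.02  0.  ]
43 -15 shift mm [ 0.1 -0.2  6.5] turn [-0.65  0.02  0.  ]
49 -20 shift mm [ 0.1 -2.5  9.9] turn [-1.28  0.02  0.  ]
55 -25 shift mm [ 0.1 -4.5 14.1] turn [-1.9   0.02  0.  ]
```

```bash
python3 -m pendant '[[[0,-0.0013,0.0019,-0.3,0,0,0],[0,-0.0026,0.0038,-0.65,0,0,0],[0,-0.0038,0.0055,-0.95,0,0,0],[0,-0.0049,0.0072,-1.25,0,0,0],[0,-0.0059,0.0092,-1.6,0,0,0],[0,-0.0066,0.0108,-1.85,0,0,0],[0,-0.0066,0.0108,-1.85,0,0,0],[0,-0.0066,0.0108,-1.85,0,0,0],[0,-0.0066,0.0108,-1.85,0,0,0],[0,-0.0066,0.0108,-1.85,0,0,0]]]'
python3 - <<'E'
from h import *
s=ctrl.get_image("side")[:,:,::-1]
b=cv2.resize(s[205:285,300:370],(525,600),interpolation=cv2.INTER_CUBIC)
b=np.clip(b.astype(float)*1.6,0,255).astype(np.uint8)
cv2.imwrite("pics/p1.png",b)
E
```

```text
time_s: 37.55
position: [0.5476, -0.1744, 0.1354]
ee_rot: [[0.035, -0.909, -0.415], [-0.999, -0.033, -0.011], [-0.004, 0.415, -0.91]]
wrist_force: [6.4, -1.6, 6.4]
gripper_width: 0.0121
```

View pics/p1.png

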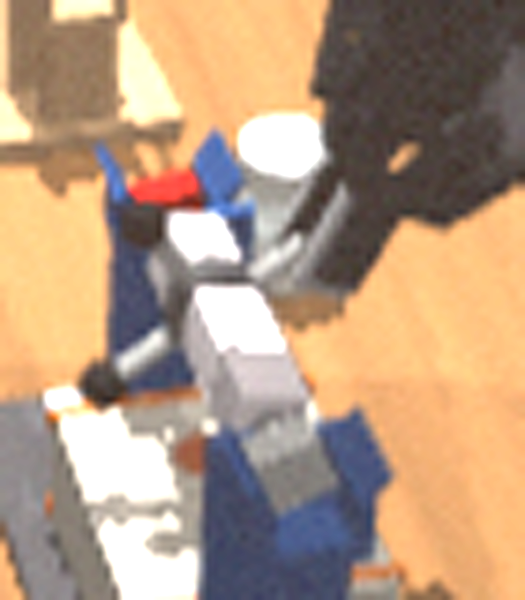

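```bash
python3 -m pendant '[[[0,0,0,0,0,0,0.2],[0,0,0,0,0,0,0.4],[0,0,0,0,0,0,0.5],[0,0,0,0,0,0,0.5],[0,0,-0.02,0,0,0,0.5],[0,0,-0.05,0,0,0,0.5],[0,0,-0.08,0,0,0,0.5],[0,0,-0.11,0,0,0,0.5],[0,0,-0.13,1,0,0,0.5],[0,0.02,-0.14,2,0,0,0.5]]]'
python3 -m pendant '[[[0,0.04,-0.02,0,0,0,0.5],[0,0.08,-0.03,0,0,0,0.5],[0,0.12,-0.03,0,0,0,0.5],[0,0.16,-0.03,0,0,0,0.5],[0,0.2,-0.03,0,0,0,0.5],[0,0.24,-0.03,0,0,0,0.5],[0,0.26,-0.03,0,0,0,0.5],[0,0.26,-0.03,0,0,0,0.5],[0,0.26,-0.03,0,0,0,0.5],[0,0.26,-0.03,0,0,0,0.5]]]'
cat > look.py <<'E'
import sys
from meas import *
n=sys.argv[1]
t=ctrl.get_image("top")[:,:,::-1];s=ctrl.get_image("side")[:,:,::-1]
cv2.imwrite(f"pics/{n}t.png",t);cv2.imwrite(f"pics/{n}s.png",s)
a=cv2.resize(t[170:230,360:460],(500,300),interpolation=cv2.INTER_CUBIC)
b=cv2.resize(s[205:305,290:390],(600,600),interpolation=cv2.INTER_LANCZOS4)
cv2.imwrite(f"pics/{n}a.png",a);cv2.imwrite(f"pics/{n}b.png",np.clip(b*1.4,0,255).astype(np.uint8))
meas(f"pics/{n}t.png",f"pics/{n}s.png",[(336,224,354,246),(310,226,327,244)])
E
python3 look.py q
```

```text
time_s: 38.6
position: [0.5896, -0.1735, 0.2705]
ee_rot: [[0.036, -0.989, -0.145], [-0.999, -0.036, -0.001], [-0.004, 0.145, -0.989]]
wrist_force: [-1.3, -1.0, 1.3]
gripper_width: 0.043
time_s: 39.6
position: [0.3352, -0.1827, 0.3393]
ee_rot: [[0.035, -0.988, -0.151], [-0.999, -0.035, -0.001], [-0.004, 0.151, -0.989]]
wrist_force: [-0.2, 0.3, -0.4]
gripper_width: 0.043
red 31.3125 [390.2527 198.1325] [ 0.5161 -0.1185  0.137 ] [ 0.5161 -0.1185  0.137 ]
plain 31.4375 [ 0.5192 -0.2559  0.137 ]
stripe R 3.6875 [424.6165 206.5784] [ 0.4978 -0.2393]
sideknob 20.4375 [345.8536 238.2894] [345.875 238.5  ]
sideknob 57.6875 [320.2025 236.5364] [319.6021 236.7448]
topknob 11.75 [411.3285 202.4428] [411.4   202.575]
topknob 7.625 [408.4754 213.168 ] [408.5  213.25]
topknob 7.4375 [409.3645 183.9065] [409.375 183.75 ]
```

View pics/qb.png

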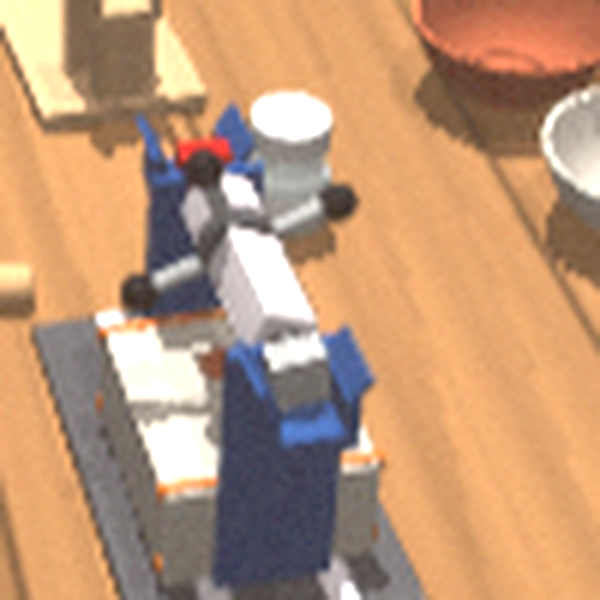

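View pics/qa.png

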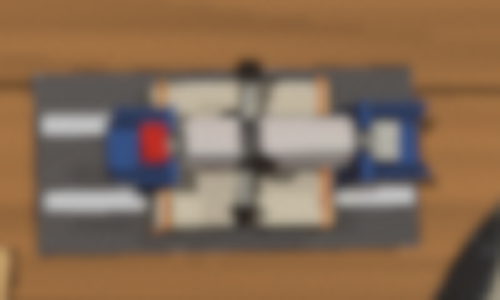

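The heads now lie almost flat: red at crop (203,150), plain at (298,375), and the mould has no visible gap. I check head against plate across the pictures to see that it is still tight.

Run:
```python
from h import *
c=lambda im,v,u0,u1:cv2.resize(im[v-2:v+3,u0:u1],None,fx=8,fy=8,interpolation=cv2.INTER_CUBIC)
for n in("h1","j1","l1","o1","q"):
    t=cv2.imread(f"pics/{n}t.png")
    hsv=cv2.cvtColor(cv2.resize(t[180:220,370:455],None,fx=8,fy=8,interpolation=cv2.INTER_CUBIC),cv2.COLOR_BGR2HSV).astype(int)
    H,S,V=hsv[...,0],hsv[...,1],hsv[...,2]
    blue=(H>100)&(H<130)&(S>100)
    red=((H<6)|(H>174))&(S>150)&(V>90)
    st=(H<16)&(S>80)&(V>130)
    xs=lambda m,u0,u1:np.nonzero(m[:,int((u0-370)*8):int((u1-370)*8)].sum(0)>24)[0]/8+u0
    L=xs(blue,370,405);Rr=xs(blue,425,455);rd=xs(red,370,405)
    # stripes rows below barrel
    sl=np.nonzero(st[200:280,96:220].sum(0)>40)[0]/8+382; sr=np.nonzero(st[200:280,400:500].sum(0)>40)[0]/8+420
    print(n,"blueL %.2f-%.2f red %.2f-%.2f | blueR %.2f-%.2f"%(L[0],L[-1],rd[0],rd[-1],Rr[0],Rr[-1]),"stripes",sl[[0,-1]] if len(sl) else 0,sr[[0,-1]] if len(sr) else 0)
    w=cv2.resize(t[194:203,425:452],None,fx=8,fy=8,interpolation=cv2.INTER_CUBIC)
    hs=cv2.cvtColor(w,cv2.COLOR_BGR2HSV).astype(int);m=((hs[...,1]<60)&(hs[...,2]>110))
    k=np.nonzero(m.sum(0)>30)[0]/8+425
    k=k[k>435] ;print("   plain cols",k[[0,-1]] if len(k) else None)
```

```text
Traceback (most recent call last):
IndexError: index 0 is out of bounds for axis 0 with size 0
```

Run:
```python
from h import *
for n in("top0","j1t","l1t","o1t","qt"):
    t=cv2.imread(f"pics/{n}.png")
    hsv=cv2.cvtColor(cv2.resize(t[180:220,370:455],None,fx=8,fy=8,interpolation=cv2.INTER_CUBIC),cv2.COLOR_BGR2HSV).astype(int)
    H,S,V=hsv[...,0],hsv[...,1],hsv[...,2]
    blue=(H>100)&(H<130)&(S>100)
    red=((H<6)|(H>174))&(S>150)&(V>90)
    st=(H<16)&(S>80)&(V>130)
    def xs(m,u0,u1,k=24):
        q=np.nonzero(m[:,int((u0-370)*8):int((u1-370)*8)].sum(0)>k)[0]/8+u0
        return (q[0],q[-1]) if len(q) else None
    print(n,"blueL",xs(blue,370,405),"red",xs(red,370,405),"blueR",xs(blue,425,455),"cream",[ (int(a[0]),) and (a[0]/8+370,a[-1]/8+370) for a in [np.nonzero(((S<75)&(V>130))[r*8-1440+0:(r*8-1440)+16,120:480].sum(0)>8)[0]+120 for r in (210,)]])
    m=((S<60)&(V>110))[14*8:23*8];print("   plain",xs(m,435,447,20))
```

```text
top0 blueL (np.float64(379.625), np.float64(392.25)) red None blueR (np.float64(431.375), np.float64(444.125)) cream [(np.float64(385.0), np.float64(429.875))]
   plain (np.float64(445.0), np.float64(445.125))
j1t blueL (np.float64(380.75), np.float64(393.5)) red (np.float64(386.125), np.float64(390.625)) blueR (np.float64(431.875), np.float64(442.875)) cream [(np.float64(385.0), np.float64(429.875))]
   plain (np.float64(436.375), np.float64(443.375))
l1t blueL (np.float64(381.5), np.float64(390.0)) red (np.float64(388.625), np.float64(393.375)) blueR (np.float64(431.625), np.float64(443.0)) cream [(np.float64(385.0), np.float64(429.875))]
   plain (np.float64(435.0), np.float64(440.0))
o1t blueL (np.float64(381.5), np.float64(388.0)) red (np.float64(388.875), np.float64(393.375)) blueR (np.float64(431.625), np.float64(443.0)) cream [(np.float64(385.0), np.float64(429.875))]
   plain (np.float64(435.0), np.float64(440.0))
qt blueL (np.float64(381.5), np.float64(394.125)) red (np.float64(388.5), np.float64(392.875)) blueR (np.float64(431.5), np.float64(443.0)) cream [(np.float64(385.0), np.float64(429.875))]
   plain (np.float64(435.0), np.float64(440.0))
```

The bracket columns have not moved since before the last tightening (left 381.5, right 443.0), so the mould is shut. Backing the heads flat may have cost a degree or so. I do one more tightening with the knob now 21° past the top, then ease back only about half of the head roll.

Run:
```python
from arc import *
to([(kn(-21),18,110),(kn(-21),18,60),(kn(-21),18,0)])
```

```text
18 110 shift mm [   0.2 -149.6   64.6] turn [ 3.34  0.03 -0.  ] tcp [ 0.4731 -0.1776  0.2526]
18 60 shift mm [   0.4 -172.1  109.3] turn [ 3.34  0.03 -0.  ] tcp [ 0.4886 -0.1771  0.2051]
18 0 shift mm [   0.7 -199.   162.9] turn [ 3.34  0.03 -0.  ] tcp [ 0.5071 -0.1764  0.148 ]
```

```bash
python3 -m pendant '[[[0,-0.035,0.015,0.9,0,0,0.5],[0,-0.07,0.03,1.8,0,0,0.5],[0,-0.11,0.045,2.7,0,0,0.5],[0,-0.14,0.06,3.34,0,0,0.5],[0,-0.155,0.075,3.34,0,0,0.5],[0,-0.165,0.095,3.34,0,0,0.5],[0,-0.173,0.11,3.34,0,0,0.5],[0,-0.18,0.125,3.34,0,0,0.5],[0,-0.18,0.125,3.34,0,0,0.5],[0,-0.18,0.125,3.34,0,0,0.5]]]'
python3 - <<'E'
from arc import *
to([(kn(-21),18,0)])
E
```

```text
time_s: 40.7
position: [0.4935, -0.1764, 0.1884]
ee_rot: [[0.035, -0.951, 0.308], [-0.999, -0.032, 0.015], [-0.005, -0.309, -0.951]]
wrist_force: [-0.2, 0.5, -0.2]
gripper_width: 0.0425
18 0 shift mm [ 0.7 -0.5 42.6] turn [ 0.    0.03 -0.01] tcp [ 0.5071 -0.1764  0.148 ]
```

```bash
python3 -m pendant '[[[0.0005,-0.001,0.02,0,0,0,0.5],[0.0005,-0.002,0.035,0,0,0,0.5],[0.0005,-0.002,0.042,0,0,0,0.5],[0.0005,-0.002,0.042,0,0,0,0.5],[0.0005,-0.002,0.042,0,0,0,0.3],[0.0005,-0.002,0.042,0,0,0,0],[0.0005,-0.002,0.042,0,0,0,0],[0.0005,-0.002,0.042,0,0,0,0],[0.0005,-0.002,0.042,0,0,0,0],[0.0005,-0.002,0.042,0,0,0,0]]]'
python3 - <<'E'
from arc import *
rows(HUB,[(-18.5,18),(-24,23),(-29,28),(-34,33),(-39,38),(-44,43)])
E
```

```text
time_s: 41.7
position: [0.5084, -0.1763, 0.1499]
ee_rot: [[0.035, -0.95, 0.31], [-0.999, -0.032, 0.015], [-0.004, -0.31, -0.951]]
wrist_force: [-2.6, 5.2, 6.0]
gripper_width: 0.0121
-18.5 18 shift mm [ 0.1 -0.1  1.3] turn [-0.01  0.03 -0.01]
-24 23 shift mm [0.1 2.4 1.5] turn [ 0.61  0.03 -0.01]
-29 28 shift mm [0.1 4.6 1.8] turn [ 1.24  0.03 -0.01]
-34 33 shift mm [0.1 6.7 2.4] turn [ 1.86  0.03 -0.01]
-39 38 shift mm [0.1 8.7 3.1] turn [ 2.49  0.03 -0.02]
-44 43 shift mm [ 0.1 10.7  4. ] turn [ 3.11  0.02 -0.02]
```

```bash
python3 -m pendant '[[[0,0.0015,0.0004,0.35,0,0,0],[0,0.003,0.0007,0.75,0,0,0],[0,0.0046,0.001,1.2,0,0,0],[0,0.006,0.0014,1.65,0,0,0],[0,0.0075,0.0019,2.1,0,0,0],[0,0.0087,0.0024,2.5,0,0,0],[0,0.01,0.003,2.9,0,0,0],[0,0.0107,0.0033,3.1,0,0,0],[0,0.0107,0.0033,3.1,0,0,0],[0,0.0107,0.0033,3.1,0,0,0]]]'
python3 - <<'E'
from h import *
s=ctrl.get_image("side")[:,:,::-1]
b=cv2.resize(s[205:285,300:370],(525,600),interpolation=cv2.INTER_CUBIC)
b=np.clip(b.astype(float)*1.6,0,255).astype(np.uint8)
cv2.imwrite("pics/r1.png",b)
from arc import *
rows(HUB,[(-44,43),(-47,44),(-50,45),(-54,47),(-34,33),(-29,28)])
E
```

```text
time_s: 42.7
position: [0.5002, -0.1771, 0.1445]
ee_rot: [[0.034, -0.729, 0.683], [-0.999, -0.022, 0.026], [-0.004, -0.684, -0.73]]
wrist_force: [-0.5, 3.4, 13.3]
gripper_width: 0.0122
-44 43 shift mm [-0.4  1.9  0.7] turn [-0.01  0.02 -0.02]
-47 44 shift mm [-0.4  3.9  0.8] turn [ 0.11  0.02 -0.02]
-50 45 shift mm [-0.4  5.9  1. ] turn [ 0.24  0.02 -0.02]
-54 47 shift mm [-0.4  8.2  1.5] turn [ 0.49  0.02 -0.02]
-34 33 shift mm [-0.4 -2.4  1. ] turn [-1.26  0.02 -0.02]
-29 28 shift mm [-0.4 -4.6  1.4] turn [-1.89  0.02 -0.02]
```

View pics/r1.png

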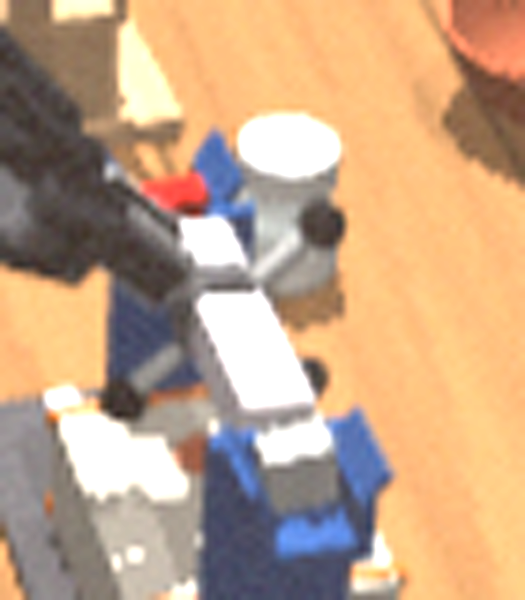

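```bash
python3 -m pendant '[[[0,0.001,0.0003,0.1,0,0,0],[0,0.002,0.0005,0.2,0,0,0],[0,0.003,0.0006,0.25,0,0,0],[0,0.004,0.0007,0.3,0,0,0],[0,0.005,0.0008,0.4,0,0,0],[0,0.006,0.001,0.45,0,0,0],[0,0.006,0.001,0.45,0,0,0],[0,0.006,0.001,0.45,0,0,0],[0,0.006,0.001,0.45,0,0,0],[0,0.006,0.001,0.45,0,0,0]]]'
python3 - <<'E'
from h import *
s=ctrl.get_image("side")[:,:,::-1]
b=cv2.resize(s[205:285,300:370],(525,600),interpolation=cv2.INTER_CUBIC)
b=np.clip(b.astype(float)*1.6,0,255).astype(np.uint8)
cv2.imwrite("pics/r2.png",b)
E
```

```text
time_s: 43.75
position: [0.499, -0.1772, 0.1425]
ee_rot: [[0.037, -0.681, 0.732], [-0.999, -0.023, 0.029], [-0.003, -0.732, -0.681]]
wrist_force: [-1.9, 5.2, 27.7]
gripper_width: 0.0123
```

View pics/r2.png

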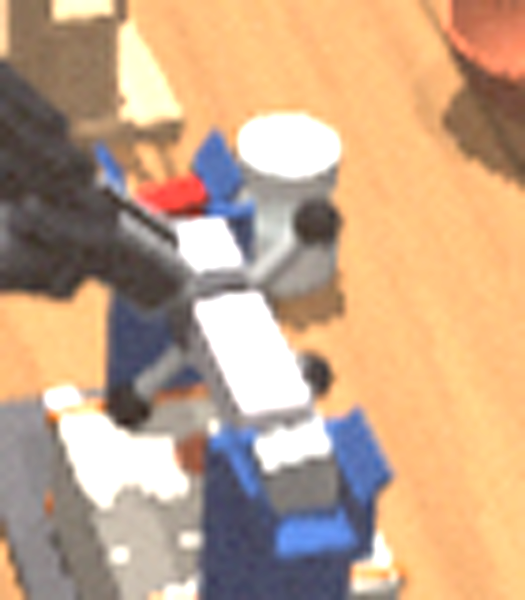

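Resistance is now firm: 28 N, and the knob barely moves though I commanded 6 mm. The heads have rolled only about 12°. I relax the push, release and withdraw.

```bash
python3 -m pendant '[[[0,-0.002,-0.0004,0,0,0,0],[0,-0.004,-0.0006,0,0,0,0],[0,-0.004,-0.0006,0,0,0,0.3],[0,-0.004,-0.0006,0,0,0,0.5],[0,-0.004,-0.0006,0,0,0,0.5],[0,-0.004,-0.02,0,0,0,0.5],[0,-0.004,-0.045,0,0,0,0.5],[0,-0.004,-0.075,0,0,0,0.5],[0,-0.004,-0.105,-0.5,0,0,0.5],[0,-0.01,-0.12,-1,0,0,0.5]]]'
python3 look.py s
```

```text
time_s: 44.8
position: [0.4233, -0.1754, 0.217]
ee_rot: [[0.044, -0.751, 0.659], [-0.999, -0.024, 0.04], [-0.014, -0.66, -0.751]]
wrist_force: [1.0, -0.5, -0.4]
gripper_width: 0.0427
red 33.3125 [390.3455 198.739 ] [ 0.5143 -0.1189  0.137 ] [ 0.5143 -0.1188  0.137 ]
plain 32.25 [ 0.5192 -0.2551  0.137 ]
plain 5.875 [ 0.5208 -0.2363  0.137 ]
plain 5.1875 [ 0.4911 -0.2592  0.137 ]
stripe R 3.8125 [424.6619 206.457 ] [ 0.4982 -0.2395]
sideknob 21.75 [344.2076 235.9684] [344.0671 235.9787]
sideknob 61.875 [318.4831 236.9604] [318.5  237.25]
topknob 10.0625 [412.1095 204.9169] [412.125 204.875]
topknob 7.125 [410.2325 185.0636] [410.125 185.   ]
topknob 2.5625 [408.0457 211.6677] [408.   211.75]
```

View pics/sb.png

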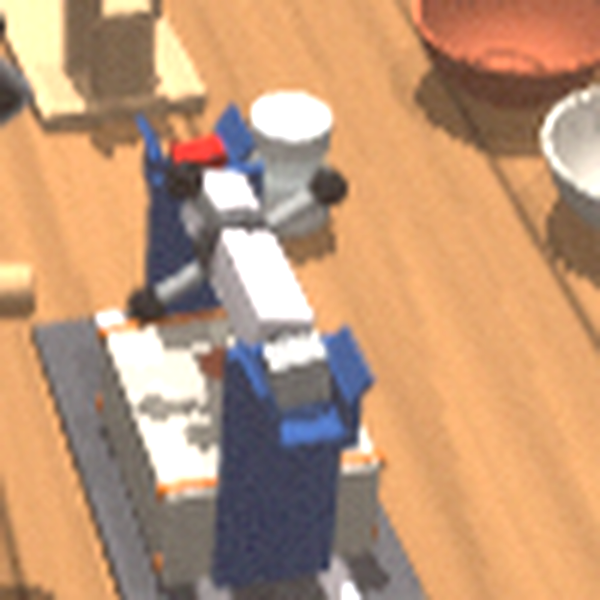

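View pics/sa.png

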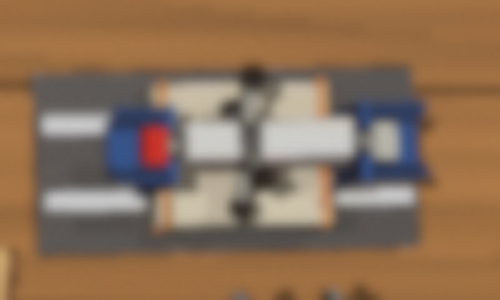

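View pics/ss.png

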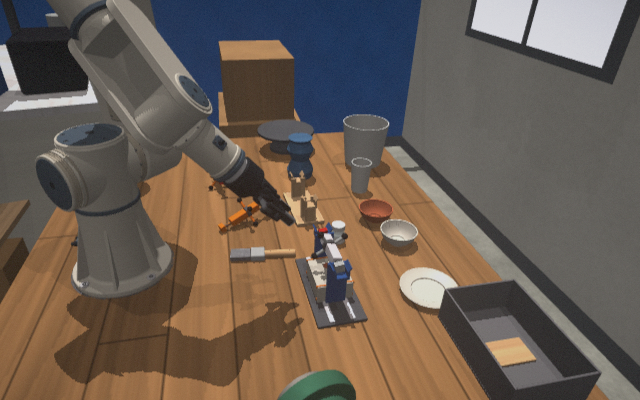

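The last pictures show both heads in their pockets, 136.2 mm apart (136 when shut), with only a small roll. The mould is closed, the bystanders look as they were, and the gripper is clear at side pixel (280,205). I hand in.

```bash
python3 -c "
from workcell import ctrl
print(ctrl.hand_in(), ctrl.state()['time_s'])"
```

```text
the job is handed in; nothing more can be done
the job is handed in; nothing more can be done
```

I moved the turnbuckle from its cradle into the two bracket pockets, red head on the +y side, and let go. I then turned the barrel by its knobs in several strokes until it resisted firmly. I handed in soon after about 45 s, with the gripper clear.

**Last checks**
- **Head spacing:** the heads measured 136.2 mm apart against 136 mm for shut, good to about 1–2 mm.
- **Mould:** no gap was visible between the halves, and the bracket positions stayed put over the later tightening strokes.
- **Tightness:** on the last stroke the force rose to about 28 N and the knob hardly moved.
- **Bystanders:** by eye in the last side picture, the pots and tools look where they were; I did not measure them.

**What went less well**
- **Slipped knob:** one knob slipped out of the fingers near the end of the first stroke. I released and took hold again.
- **Rolled heads:** the square heads rolled in their pockets while turning, up to about 30°. I backed them nearly flat and tightened once more, and they finished about 8° rolled.
- **A reading that disagreed:** after backing off, the spacing briefly read 137.4 mm, partly a viewing-angle effect. It was back to 136.2 mm after the last tightening.

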